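# Re-cog the scanner's drive hub

### The arm

A 6-joint arm with a two-finger parallel gripper is mounted at the origin on the work surface. World frame = base frame: x ahead of the robot, y to its left, z up, the work surface at z = 0. Lengths are in mm, angles in rad, forces in N, time in s.
With the tool pointing down it reaches from about 350 to 775 mm from the base axis. Payload 7.3 kg.
Tool frame: the origin (TCP) lies at the very end of the fingers, on their centre line; the grasp point (between the pads) lies 19 mm behind it; z points along the fingers, y is the line along which they close (so a half turn about z gives the same grasp; the last joint's range is limited). The gripper opens to 92 mm and grips with 3 to 60 N. Pads are 19 mm wide; open, the fingers measure 130 mm over their backs; the gripper's body (75 mm by 190 mm) begins 47 mm behind the grasp point.
Start: joints at [-1.284, 0.342, 1.524, -0, 1.275, -0.146], TCP at [220.217, -476.604, 204.641] pointing down, gripper open.
Joint ranges: [-2.53, 2.53], [-0.77, 2.02], [0.04, 2.7], [-1, 4.14], [0.28, 2.66], [-3.11, 3.11]. Speed limits (rad/s): [2.57, 2.57, 3.14, 3.14, 3.14, 3.14].

### API

Orientations are given as [roll, pitch, yaw] about the fixed x, y, z axes, in that order (R = Rz(yaw) Ry(pitch) Rx(roll)).
In Python, from plant import bot gives the robot as it stands.
- The arm moves only by the tool send_rows, never from a script. Its argument "rows" is a list of rows, each an object of numbers: "x", "y", "z": the shift along the tool's x, y, z in units of 0.2 m (1.0 is 0.2 m); "ax", "ay", "az": the turn, a rotation vector about the tool's x, y, z in units of 60 degrees (1.0 is 60 degrees); "jaw": the opening, from -1 (shut) to 1 (fully open), so that 0 is half open. In form: [{"x": .., "y": .., "z": .., "ax": .., "ay": .., "az": .., "jaw": ..}, ...]. A call has exactly 10 rows; each row is the pose to reach, as a shift and turn from the pose commanded when the call began, along the tool's axes at that moment; what a row does not reach only later rows make up. A row lasts 1/8 s, in which the tool goes at most 62.5 mm and 10.7 degrees, less where a joint would pass 70% of its speed; a pose out of reach is approached as far as the arm can. A call with a number of a shift or a turn outside -1 to 1 is refused whole. A call with a gripper value outside its range is refused whole. The fingers move at their own pace and stop on an object; the grip force is fixed at half the most. Time passes only in rows, so rows that repeat a pose let the fingers close, or fill a call up. It gives the time, the measured TCP pose, the force, the opening and the grip force at its end, in the units of the state.
- bot.get_obs(): the state, without advancing time (a new reading comes with each control period).
- bot.capture(name): name is "side" or "top" or "wrist"; returns (picture, depth): 480x640x3 uint8, red, green, blue; 480x640 float32, mm along the optical axis (not along the pixel's ray), 0 where there is no reading.
- bot.camera_model(name): a dict with "vertical_fov" (degrees; the focal length in pixels is half the picture's height over the tangent of half this angle, whatever the lens; pixels are square), "cx", "cy" (the principal point, pixels), "R" (3x3) and "t" (3): a world point X has camera coordinates R X + t; the wrist camera has in their place "T_tool_cam" (4x4, takes a point from camera to tool coordinates, whose origin is the TCP and whose axes are the flange's). Camera axes: x right, y down, z forward; pixel columns grow to the right and rows downward; lengths in mm; the calibration is good to about 2 mm. The wrist camera is an equidistant fisheye: a pixel r from the principal point sees the ray r / f radians off the axis. A picture is of the moment at which its call begins: read the wrist's pose just before it. camera_model takes no time and is no camera call.
- bot.close_job(): hands the job in; it is judged then, once.
The state is a dict: "time": time; "joint_positions": joint angles; "dq": joint speeds; "tau": joint torques, N m; "tool_pos": TCP position; "tcp_rot": TCP orientation; "contact_force": force on the tool from outside, world axes, zero at the start; "moment": the same for the moment, N m; "grip_width": finger opening in mm; "finger_force": force on a finger pad.
Only numpy, scipy, OpenCV 4.12 (cv2) and the standard library are available. Lean on these libraries where they do the work, as an engineer would, in place of code of your own. Each camera call takes 0.05 s, during which the arm holds its last target. There are 200 camera calls.

### The job

Swing the red keeper lever clear of the scanner's drive hub, lift off the worn orange cog and leave it lying in the grey scrap tray. Then slide every blue cog that is on the desk onto the hub, toothed side down and turned so that its master slot finds the yellow master spline, all pushed fully home in a stack with no gaps (any order), and swing the lever fully shut over the hub again. Leave the stamp, the jar and the screwdriver where they are.

Things in the scene. Friction and masses are not known exactly. Their poses are not given: they have to be found in the camera images.
- cog1_mid (a point): A new blue cog, 16 mm high, 110 g: below, a toothed ring 74 mm across, 4 mm thick; above it a square block 50 x 50 mm, whose flat sides (4 to 16 mm above the underside) are for gripping. This point is its centre, 8 mm above the underside; z up the bore, flats facing own +-x, +-y. Starts teeth down on the desk; 3 or 4 blue cogs are present.
- cog1: the same cog as cog1_mid, origin at the centre of its underside. The bore goes through, fits a 26 mm shaft with 1 mm to spare all round, and has a slot at own +x, -x, +y and -y: the one at +x is the master slot, 12 mm wide, with a yellow mark on the top face beside it; the others are 7 mm wide.
- cog2_mid (a point): A new blue cog, 16 mm high, 110 g: below, a toothed ring 74 mm across, 4 mm thick; above it a square block 50 x 50 mm, whose flat sides (4 to 16 mm above the underside) are for gripping. This point is its centre, 8 mm above the underside; z up the bore, flats facing own +-x, +-y. Starts teeth down on the desk; 3 or 4 blue cogs are present.
- cog2: the same cog as cog2_mid, origin at the centre of its underside. The bore goes through, fits a 26 mm shaft with 1 mm to spare all round, and has a slot at own +x, -x, +y and -y: the one at +x is the master slot, 12 mm wide, with a yellow mark on the top face beside it; the others are 7 mm wide.
- cog3_mid (a point): A new blue cog, 16 mm high, 110 g: below, a toothed ring 74 mm across, 4 mm thick; above it a square block 50 x 50 mm, whose flat sides (4 to 16 mm above the underside) are for gripping. This point is its centre, 8 mm above the underside; z up the bore, flats facing own +-x, +-y. Starts teeth down on the desk; 3 or 4 blue cogs are present.
- cog3: the same cog as cog3_mid, origin at the centre of its underside. The bore goes through, fits a 26 mm shaft with 1 mm to spare all round, and has a slot at own +x, -x, +y and -y: the one at +x is the master slot, 12 mm wide, with a yellow mark on the top face beside it; the others are 7 mm wide.
- cog4_mid (a point): A new blue cog, 16 mm high, 110 g: below, a toothed ring 74 mm across, 4 mm thick; above it a square block 50 x 50 mm, whose flat sides (4 to 16 mm above the underside) are for gripping. This point is its centre, 8 mm above the underside; z up the bore, flats facing own +-x, +-y. Starts teeth down on the desk; 3 or 4 blue cogs are present.
- cog4: the same cog as cog4_mid, origin at the centre of its underside. The bore goes through, fits a 26 mm shaft with 1 mm to spare all round, and has a slot at own +x, -x, +y and -y: the one at +x is the master slot, 12 mm wide, with a yellow mark on the top face beside it; the others are 7 mm wide.
- worn_mid (a point): The worn orange cog, 16 mm high, 110 g: below, a toothed ring 74 mm across, 4 mm thick; above it a square block 50 x 50 mm, whose flat sides (4 to 16 mm above the underside) are for gripping. This point is its centre, 8 mm above the underside; z up the bore, flats facing own +-x, +-y. Teeth are missing. Starts fully home on the hub.
- worn: the same cog as worn_mid, origin at the centre of its underside. The bore goes through, fits a 26 mm shaft with 1 mm to spare all round, and has a slot at own +x, -x, +y and -y: the one at +x is the master slot, 12 mm wide, with a yellow mark on the top face beside it; the others are 7 mm wide.
- drive: the scanner's drive unit: an aluminium plate 110 x 195 x 12 mm fixed to the desk, with an upright keyed steel hub and, beside it, the post of a red keeper lever. Origin on the hub's axis at desk height; z up, x towards the hub's yellow master spline.
- hub_seat (a point): on the hub's axis at its seat (44 mm collar, 24 mm above the desk), where the lowest cog's underside rests; each cog adds 16 mm. Shaft 26 mm, splines to 18 mm from the axis at +x (yellow master, 10 mm wide), -x, +y, -y (5 mm). Splines end 58 mm above the seat in roof-shaped tops (last 5 mm of the master), the cone tip at 68 mm. A cog fits within about 3 degrees.
- lever_pivot (a point): upright hinge axis of the keeper lever, on a 22 mm post 108 mm from the hub's axis (towards +y of hub_seat); this point is at the lever's underside, 98 mm above the desk.
- lever_grip (a point): middle of the lever's upright black knob, 20 mm diameter, 40 mm high (its foot, on the bar, is 20 mm below this point), 130 mm from the hinge axis. The red bar is 22 mm wide and 10 mm high, and swings level, 6 mm above the hub's tip.
- lever (a joint): keeper lever angle, rad: 0 = shut (stop), lying over the hub's tip towards -y of hub_seat; grows as it swings open, counter-clockwise from above, towards +x of hub_seat; stop at 1.75. Slight friction (about 1 N at the knob), stays where left. Clear of the hub for loading from about 1.3.
- tray_in (a point): centre of the inner floor (4 mm above the desk) of the fixed grey scrap tray, 150 x 150 mm outside, walls 4 mm thick and 30 mm high; axes along its sides.
- stamp: numbering stamp, 50 x 40 mm, 112 mm high, green knob, origin at its underside; leave alone.
- pot: amber jar with white cap, 60 mm diameter, 90 mm high, origin at its underside; leave alone.
- driver: screwdriver lying on the desk near the robot, along its own x, origin under its middle; leave alone.
Mind the look-alikes: they are no part of the job. What is shaped like the cog2 but turquoise is not meant. Leave any green look-alike of the cog1 alone.

How it is judged:
By the outcome, as a careful person would: the job done as asked, in the order asked, and still so for the second after the job is handed in, with the robot touching nothing.
Of cog1, cog2, cog3, cog4 only 3 to 4 are there at a start; the rules pass over those that are not, and their reading is None.
At some moment in a run one of cog1, cog2, cog3, cog4 may be knocked a few centimetres aside while the robot is not near it.
It also fails if it takes over 208 s, if anything falls off the work surface, if the arm or the gripper's body presses on something with over 40 N, if the wrist force passes 120 N, or if a joint passes its speed limit or range.

## Working session

There is one attempt and no reset: what is moved stays moved. The work goes in short steps, Python scripts to look and compute and a tool call to move; the robot and the scene stay as the last step left them, time stands still between calls to the robot, and variables do not carry over. Pictures are saved under pics/ and viewed, at most 14 in all, crops included, and the job is handed in when it is done.

Besides the shell and the picture viewer there is one more tool, called after "Emit:" as name([rows], argument=value, ...), one row to a line, values as JSON. send_rows: Moves the arm, as the interface text tells. Its arguments: {"type":"object","properties":{"rows":{"type":"array","items":{"type":"object","properties":{"x":{"type":"number","minimum":-1,"maximum":1},"y":{"type":"number","minimum":-1,"maximum":1},"z":{"type":"number","minimum":-1,"maximum":1},"ax":{"type":"number","minimum":-1,"maximum":1},"ay":{"type":"number","minimum":-1,"maximum":1},"az":{"type":"number","minimum":-1,"maximum":1},"jaw":{"type":"number"}}}}},"required":["rows"]}

```bash
ls; mkdir -p pics
python3 - <<'E'
from plant import bot
import cv2,numpy as np
s=bot.get_obs();print({k:np.round(v,3).tolist() for k,v in s.items()})
for n in("top","side"):
    im,d=bot.capture(n);np.savez(f"pics/{n}0.npz",im=im,d=d);cv2.imwrite(f"pics/{n}0.png",im[:,:,::-1]);m=bot.camera_model(n);print(n,m)
print(bot.camera_model("wrist"))
E
```

```text
pics
{'time': 0.0, 'joint_positions': [-1.284, 0.343, 1.525, 0.0, 1.275, -0.146], 'dq': [-0.0, 0.0, -0.001, 0.001, -0.0, -0.001], 'tau': [0.001, -43.124, -24.422, 0.072, 0.056, -0.0], 'tool_pos': [220.08, -476.144, 203.967], 'tcp_rot': [-3.14, -0.0, 0.433], 'contact_force': [0.071, 0.085, 0.387], 'moment': [0.019, -0.016, 0.002], 'finger_force': 0.0, 'grip_width': 91.382}
top {'vertical_fov': 48.05787546743595, 'cx': 319.06969944707515, 'cy': 237.80419409531223, 'R': array([[-0.00479986, -0.99996466,  0.0069015 ],
       [-0.97182596,  0.00303819, -0.23568003],
       [ 0.23565074, -0.00783829, -0.9718062 ]]), 't': array([-30.68502178, 560.04966707, 966.42318202])}
side {'vertical_fov': 50.4947905478012, 'cx': 323.5391488309469, 'cy': 243.04309025563637, 'R': array([[-0.99630639, -0.08421454,  0.01677768],
       [-0.06813456,  0.65638413, -0.75134383],
       [ 0.05226147, -0.7497118 , -0.65969762]]), 't': array([ 544.45558503,  108.59618053, 1272.49350068])}
{'vertical_fov': 65.70646984690485, 'cx': 317.89025328487054, 'cy': 245.80893097128683, 'T_tool_cam': array([[-8.17218854e-04, -9.55533706e-01, -2.94880770e-01,
         8.02971883e+01],
       [ 9.99999664e-01, -7.59946143e-04, -3.08817780e-04,
        -4.14442047e-01],
       [ 7.09922942e-05, -2.94880923e-01,  9.55534006e-01,
        -1.80462807e+02],
       [ 0.00000000e+00,  0.00000000e+00,  0.00000000e+00,
         1.00000000e+00]])}
```

View pics/top0.png

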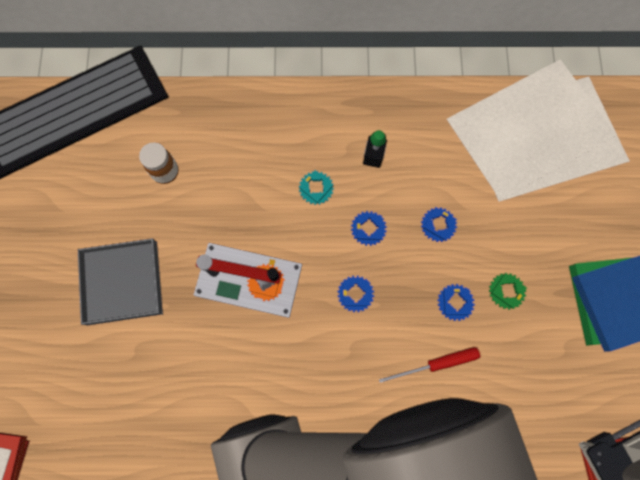

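View pics/side0.png

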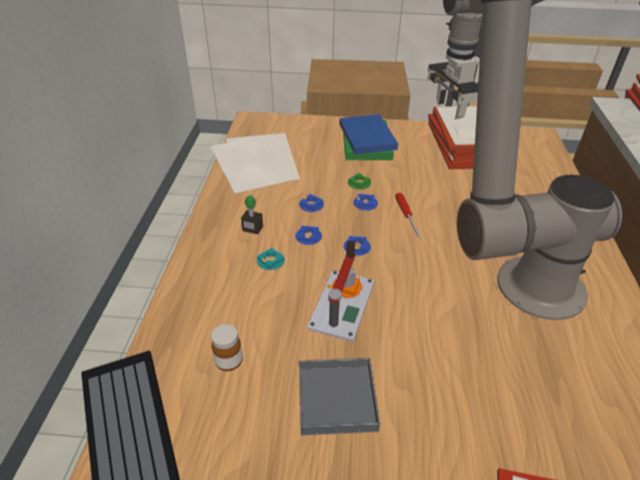

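```bash
cat > h.py <<'E'
import numpy as np,cv2
from scipy.spatial.transform import Rotation as Rt
from plant import bot
def tool():
    s=bot.get_obs(); return np.array(s["tool_pos"]),Rt.from_euler("xyz",s["tcp_rot"]).as_matrix()
class Cam:
    def __init__(c,n,save=None):
        m=bot.camera_model(n); c.n=n; c.f=240/np.tan(np.radians(m["vertical_fov"]/2)); c.p=np.array([m["cx"],m["cy"]])
        if n=="wrist":
            p,R=tool(); T=m["T_tool_cam"]; c.Rw=R@T[:3,:3]; c.o=R@T[:3,3]+p
        else: c.Rw=m["R"].T; c.o=-m["R"].T@m["t"]
        c.im,c.d=bot.capture(n); c.hsv=cv2.cvtColor(c.im,cv2.COLOR_RGB2HSV)
        if save: cv2.imwrite(f"pics/{save}.png",c.im[:,:,::-1])
    def ray(c,px):
        q=(np.atleast_2d(px).astype(float)-c.p)/c.f
        if c.n=="wrist":
            r=np.linalg.norm(q,axis=1,keepdims=True)+1e-12; v=np.hstack([q/r*np.sin(r),np.cos(r)])
        else: v=np.hstack([q,np.ones((len(q),1))])
        return v@c.Rw.T
    def on(c,px,z):
        v=c.ray(px); return c.o+v*((z-c.o[2])/v[:,2:])
    def proj(c,X):
        v=(np.atleast_2d(X)-c.o)@c.Rw
        if c.n=="wrist":
            r=np.linalg.norm(v[:,:2],axis=1,keepdims=True); return c.p+c.f*np.arctan2(r,v[:,2:])*v[:,:2]/(r+1e-12)
        return c.p+c.f*v[:,:2]/v[:,2:]
    def mask(c,lo,hi): return cv2.inRange(c.hsv,np.array(lo),np.array(hi))
    def blobs(c,m,amin=60):
        k,_=cv2.findContours(m,cv2.RETR_EXTERNAL,cv2.CHAIN_APPROX_NONE)
        return sorted([q for q in k if cv2.contourArea(q)>amin],key=cv2.contourArea,reverse=True)
BLUE=((108,120,60),(124,255,255)); YEL=((22,130,120),(34,255,255)); ORA=((5,180,120),(17,255,255)); RED=((0,170,70),(4,255,255))
E
python3 - <<'E'
from h import *
c=Cam("top")
for nm,r in(("blue",BLUE),("orange",ORA),("yel",YEL),("red",RED)):
    for k in c.blobs(c.mask(*r),8):
        (u,v),rad=cv2.minEnclosingCircle(k); 
        if cv2.contourArea(k)>3000: continue
        X=c.on([u,v],{"blue":3,"orange":27,"yel":16,"red":103}[nm])[0]
        print(nm,round(u),round(v),round(rad,1),cv2.contourArea(k),X.round(1))
# drive plate, tray by low-saturation
for nm,(lo,hi) in(("plate",((90,0,150),(130,60,255))),("dark",((0,0,60),(179,40,110)))):
    for k in c.blobs(c.mask(lo,hi),1500):
        b=cv2.boxPoints(cv2.minAreaRect(k)); 
        if 60<b[:,0].mean()<330 and b[:,1].mean()>180: print(nm,b.round(0).tolist(),c.on(b,12 if nm=="plate" else 30).round(0).tolist())
cv2.imwrite("pics/crop1.png",cv2.resize(c.im[170:330,180:540,::-1],None,fx=2.2,fy=2.2,interpolation=cv2.INTER_CUBIC))
E
```

```text
blue 618 301 48.6 2160.5 [ 444.3 -628.6    3. ]
blue 455 302 18.0 870.0 [ 442.4 -303.9    3. ]
blue 355 293 17.2 839.0 [ 461.1 -105.4    3. ]
blue 368 228 16.6 770.0 [ 596.7 -134.5    3. ]
blue 439 224 16.8 530.5 [ 603.  -279.4    3. ]
orange 266 283 17.0 336.0 [478.3  71.7  27. ]
orange 264 266 7.6 26.5 [511.8  74.5  27. ]
yel 519 296 2.5 10.5 [ 452.6 -426.3   16. ]
red 454 359 25.5 518.0 [ 331.2 -268.8  103. ]
red 241 274 31.7 504.0 [483.  109.7 103. ]
red 8 456 23.4 485.5 [175.9 491.5 103. ]
red 590 468 11.9 56.5 [ 150.4 -485.6  103. ]
red 25 446 5.6 9.0 [190.7 464.9 103. ]
red 619 440 3.2 8.5 [ 195.3 -541.6  103. ]
dark [[75.0, 246.0], [155.0, 239.0], [162.0, 317.0], [82.0, 324.0]] [[553.0, 450.0, 30.0], [567.0, 293.0, 30.0], [413.0, 270.0, 30.0], [401.0, 421.0, 30.0]]
```

View pics/crop1.png

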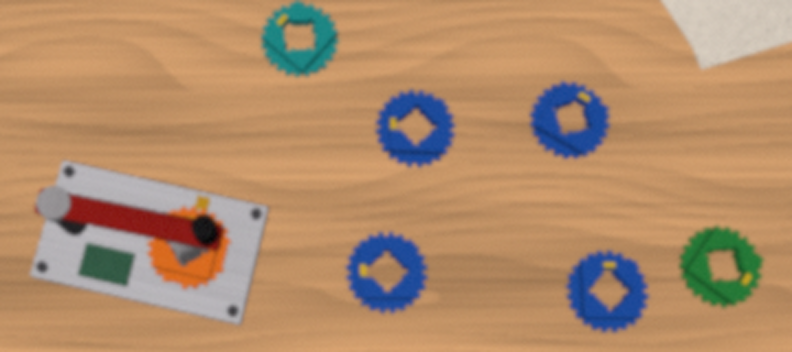

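The four blue cogs are at top px (369,228), (439,224), (356,294) and (456,302). The turquoise one at (316,187) and the green one at (508,291) are decoys. The crop confirms the colours. The hub is near px (268,280), with the lever across it, the hinge at the left and the knob at (273,274). I'll move the wrist camera above the hub.

Emit:
send_rows([
  {"x": 0.78, "y": -0.65, "z": -0.23, "jaw": 1},
  {"x": 0.78, "y": -0.65, "z": -0.23, "jaw": 1},
  {"x": 0.78, "y": -0.65, "z": -0.23, "jaw": 1},
  {"x": 0.78, "y": -0.65, "z": -0.23, "jaw": 1},
  {"x": 0.78, "y": -0.65, "z": -0.23, "jaw": 1},
  {"x": 0.78, "y": -0.65, "z": -0.23, "jaw": 1},
  {"x": 0.78, "y": -0.65, "z": -0.23, "jaw": 1},
  {"x": 0.78, "y": -0.65, "z": -0.23, "jaw": 1},
  {"x": 0.78, "y": -0.65, "z": -0.23, "jaw": 1},
  {"x": 0.78, "y": -0.65, "z": -0.23, "jaw": 1},
])

```text
schema error: expected keys x, y, z, ax, ay, az, jaw
```

Emit:
send_rows([
  {"x": 0.78, "y": -0.65, "jaw": 1},
  {"x": 0.78, "y": -0.65, "jaw": 1},
  {"x": 0.78, "y": -0.65, "jaw": 1},
  {"x": 0.78, "y": -0.65, "jaw": 1},
  {"x": 0.78, "y": -0.65, "jaw": 1},
  {"x": 0.78, "y": -0.65, "jaw": 1},
  {"x": 0.78, "y": -0.65, "jaw": 1},
  {"x": 0.78, "y": -0.65, "jaw": 1},
  {"x": 0.78, "y": -0.65, "jaw": 1},
  {"x": 0.78, "y": -0.65, "jaw": 1},
])

```text
schema error: expected keys x, y, z, ax, ay, az, jaw
```

Emit:
send_rows([
  {"x": 0.78, "y": -0.65, "az": -0.9, "jaw": 1},
  {"x": 0.78, "y": -0.65, "az": -0.9, "jaw": 1},
  {"x": 0.78, "y": -0.65, "az": -0.9, "jaw": 1},
  {"x": 0.78, "y": -0.65, "az": -0.9, "jaw": 1},
  {"x": 0.78, "y": -0.65, "az": -0.9, "jaw": 1},
  {"x": 0.78, "y": -0.65, "az": -0.9, "jaw": 1},
  {"x": 0.78, "y": -0.65, "az": -0.9, "jaw": 1},
  {"x": 0.78, "y": -0.65, "az": -0.9, "jaw": 1},
  {"x": 0.78, "y": -0.65, "az": -0.9, "jaw": 1},
  {"x": 0.78, "y": -0.65, "az": -0.9, "jaw": 1},
])

```text
schema error: expected keys x, y, z, ax, ay, az, jaw
```

Run:
```python
from h import *
s=bot.get_obs();print(s["time"],np.round(s["tool_pos"],1),np.round(s["tcp_rot"],3),np.round(s["joint_positions"],2))
c=Cam("wrist","w1");np.savez("pics/w1.npz",im=c.im,d=c.d,o=c.o,Rw=c.Rw)
```

```text
0.15 [ 220.1 -476.3  204.1] [-3.14  -0.     0.433] [-1.28  0.34  1.52 -0.    1.28 -0.15]
```

View pics/w1.png

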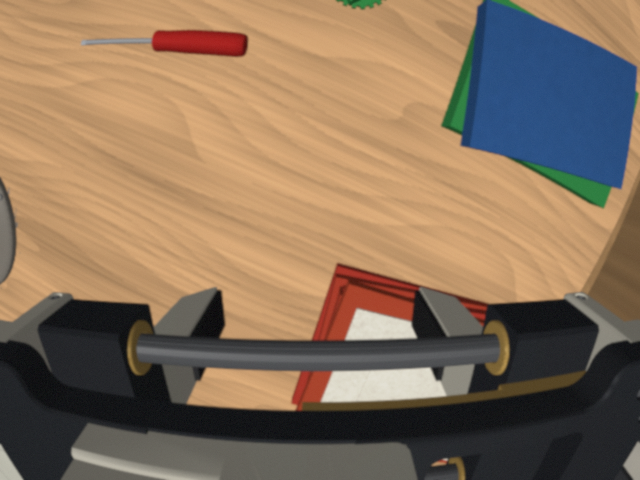

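Emit:
send_rows([
  {"x": 0.78, "y": -0.65, "z": -0.23, "ax": 0, "ay": 0, "az": 0, "jaw": 1},
  {"x": 0.78, "y": -0.65, "z": -0.23, "ax": 0, "ay": 0, "az": 0, "jaw": 1},
  {"x": 0.78, "y": -0.65, "z": -0.23, "ax": 0, "ay": 0, "az": 0, "jaw": 1},
  {"x": 0.78, "y": -0.65, "z": -0.23, "ax": 0, "ay": 0, "az": 0, "jaw": 1},
  {"x": 0.78, "y": -0.65, "z": -0.23, "ax": 0, "ay": 0, "az": 0, "jaw": 1},
  {"x": 0.78, "y": -0.65, "z": -0.23, "ax": 0, "ay": 0, "az": 0, "jaw": 1},
  {"x": 0.78, "y": -0.65, "z": -0.23, "ax": 0, "ay": 0, "az": 0, "jaw": 1},
  {"x": 0.78, "y": -0.65, "z": -0.23, "ax": 0, "ay": 0, "az": 0, "jaw": 1},
  {"x": 0.78, "y": -0.65, "z": -0.23, "ax": 0, "ay": 0, "az": 0, "jaw": 1},
  {"x": 0.78, "y": -0.65, "z": -0.23, "ax": 0, "ay": 0, "az": 0, "jaw": 1},
])

```text
time: 1.45
tool_pos: [307.2, -293.3, 250.5]
tcp_rot: [-3.142, 0.0, 0.432]
contact_force: [0.3, 0.3, 0.3]
grip_width: 91.4
finger_force: 0.0
```

Emit:
send_rows([
  {"x": 0.78, "y": -0.65, "z": 0, "ax": 0, "ay": 0, "az": 0, "jaw": 1},
  {"x": 0.78, "y": -0.65, "z": 0, "ax": 0, "ay": 0, "az": 0, "jaw": 1},
  {"x": 0.78, "y": -0.65, "z": 0, "ax": 0, "ay": 0, "az": 0, "jaw": 1},
  {"x": 0.78, "y": -0.65, "z": 0, "ax": 0, "ay": 0, "az": 0, "jaw": 1},
  {"x": 0.78, "y": -0.65, "z": 0, "ax": 0, "ay": 0, "az": 0, "jaw": 1},
  {"x": 0.78, "y": -0.65, "z": 0, "ax": 0, "ay": 0, "az": 0, "jaw": 1},
  {"x": 0.78, "y": -0.65, "z": 0, "ax": 0, "ay": 0, "az": 0, "jaw": 1},
  {"x": 0.78, "y": -0.65, "z": 0, "ax": 0, "ay": 0, "az": 0, "jaw": 1},
  {"x": 0.78, "y": -0.65, "z": 0, "ax": 0, "ay": 0, "az": 0, "jaw": 1},
  {"x": 0.78, "y": -0.65, "z": 0, "ax": 0, "ay": 0, "az": 0, "jaw": 1},
])

```text
time: 2.7
tool_pos: [394.3, -109.9, 250.6]
tcp_rot: [3.142, 0.0, 0.432]
contact_force: [-0.9, -0.6, -0.2]
grip_width: 91.6
finger_force: 0.0
```

Emit:
send_rows([
  {"x": 0.4, "y": -0.65, "z": 0, "ax": 0, "ay": 0, "az": -0.9, "jaw": 1},
  {"x": 0.4, "y": -0.65, "z": 0, "ax": 0, "ay": 0, "az": -0.9, "jaw": 1},
  {"x": 0.4, "y": -0.65, "z": 0, "ax": 0, "ay": 0, "az": -0.9, "jaw": 1},
  {"x": 0.4, "y": -0.65, "z": 0, "ax": 0, "ay": 0, "az": -0.9, "jaw": 1},
  {"x": 0.4, "y": -0.65, "z": 0, "ax": 0, "ay": 0, "az": -0.9, "jaw": 1},
  {"x": 0.4, "y": -0.65, "z": 0, "ax": 0, "ay": 0, "az": -0.9, "jaw": 1},
  {"x": 0.4, "y": -0.65, "z": 0, "ax": 0, "ay": 0, "az": -0.9, "jaw": 1},
  {"x": 0.4, "y": -0.65, "z": 0, "ax": 0, "ay": 0, "az": -0.9, "jaw": 1},
  {"x": 0.4, "y": -0.65, "z": 0, "ax": 0, "ay": 0, "az": -0.9, "jaw": 1},
  {"x": 0.4, "y": -0.65, "z": 0, "ax": 0, "ay": 0, "az": -0.9, "jaw": 1},
])

```text
time: 3.95
tool_pos: [412.5, 41.8, 250.6]
tcp_rot: [3.142, 0.0, 1.375]
contact_force: [0.9, 0.2, 0.6]
grip_width: 92.2
finger_force: 0.0
```

Run:
```python
from h import *
s=bot.get_obs();print(s["time"],np.round(s["tool_pos"],1),np.round(s["tcp_rot"],3),np.round(s["joint_positions"],2))
c=Cam("wrist","w2");np.savez("pics/w2.npz",im=c.im,d=c.d,o=c.o,Rw=c.Rw)
```

```text
3.95 [412.5  41.8 250.6] [3.142 0.    1.375] [-0.08  0.1   1.71 -0.    1.33  0.11]
```

View pics/w2.png

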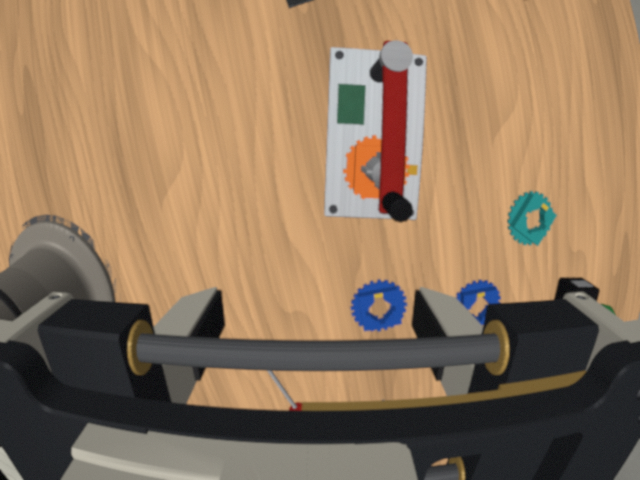

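The wrist view shows the plate with corners at px (331,47) and (416,220), the hinge cap at (397,57), the knob at (398,207) and the orange cog at (375,168).

```bash
cat >> h.py <<'E'
def saved(f,n="wrist"):
    z=np.load(f); c=Cam.__new__(Cam); m=bot.camera_model(n); c.n=n; c.f=240/np.tan(np.radians(m["vertical_fov"]/2)); c.p=np.array([m["cx"],m["cy"]]); c.o=z["o"];c.Rw=z["Rw"];c.im=z["im"];c.d=z["d"];c.hsv=cv2.cvtColor(c.im,cv2.COLOR_RGB2HSV);return c
def to(x,y,z,yaw):
    p,R=tool(); d=R.T@(np.array([x,y,z])-p)/200; yw=np.arctan2(R[1,0],R[0,0]); a=-np.degrees((yaw-yw+np.pi)%(2*np.pi)-np.pi)/60
    return np.round(np.r_[d,a],3)
E
python3 - <<'E'
from h import *
c=saved("pics/w2.npz")
V=c.hsv[:,:,2].astype(int);S=c.hsv[:,:,1]
m=((S<40)&(V>150)).astype(np.uint8)*255; m[:30]=0;m[240:]=0;m[:,:310]=0;m[:,440:]=0
m=cv2.morphologyEx(m,cv2.MORPH_CLOSE,np.ones((35,35)))
pts=np.argwhere(m>0)[:,::-1]; X=c.on(pts,12)[:,:2]
r=cv2.minAreaRect(X.astype(np.float32));print("plate",r)
print("corners",c.on([[331,47],[427,53],[416,220],[325,217]],12).round(1).tolist())
k=c.blobs(c.mask(*ORA),30)
P=np.vstack(k)[:,0,:]; X=c.on(P,26)[:,:2]; print("orange circ",cv2.minEnclosingCircle(X.astype(np.float32)))
y=c.blobs(c.mask(*YEL)[:240]*1,5); print("yel",[(q[:,0].mean(0),c.on(q[:,0].mean(0),40)[0].round(1)) for q in y])
for u,v in((397,57),(398,207),(395,120),(375,170)): d=c.d[v,u]; rr=c.ray([u,v])[0]; fw=c.Rw[:,2]; print(u,v,(c.o+rr*d/(rr@fw)).round(1))
E
```

```text
plate ((493.62548828125, 116.62109375), (207.0836944580078, 109.37582397460938), 76.85787963867188)
corners [[462.2, 216.6, 12.0], [569.4, 194.4, 12.0], [523.1, 2.5, 12.0], [417.8, 26.4, 12.0]]
orange circ ((478.2145690917969, 74.9189682006836), 33.47312545776367)
yel [(array([544.54545455, 206.81818182]), array([686.,  -3.,  40.]))]
397 57 [508.2 176.3 111.8]
398 207 [479.3  53.9 147.5]
395 120 [496.3 121.6 108.7]
375 170 [474.1  78.5  86.1]
```

```bash
python3 -c "
from h import *
print(to(479,51,160,1.342),to(479,51,118,1.342))"
```

```text
[0.11  0.317 0.453 0.031] [0.11  0.317 0.663 0.031]
```

Emit:
send_rows([
  {"x": 0.11, "y": 0.317, "z": 0.2, "ax": 0, "ay": 0, "az": 0.031, "jaw": -0.1},
  {"x": 0.11, "y": 0.317, "z": 0.2, "ax": 0, "ay": 0, "az": 0.031, "jaw": -0.1},
  {"x": 0.11, "y": 0.317, "z": 0.4, "ax": 0, "ay": 0, "az": 0.031, "jaw": -0.1},
  {"x": 0.11, "y": 0.317, "z": 0.4, "ax": 0, "ay": 0, "az": 0.031, "jaw": -0.1},
  {"x": 0.11, "y": 0.317, "z": 0.5, "ax": 0, "ay": 0, "az": 0.031, "jaw": -0.1},
  {"x": 0.11, "y": 0.317, "z": 0.58, "ax": 0, "ay": 0, "az": 0.031, "jaw": -0.1},
  {"x": 0.11, "y": 0.317, "z": 0.66, "ax": 0, "ay": 0, "az": 0.031, "jaw": -0.1},
  {"x": 0.11, "y": 0.317, "z": 0.66, "ax": 0, "ay": 0, "az": 0.031, "jaw": -0.1},
  {"x": 0.11, "y": 0.317, "z": 0.66, "ax": 0, "ay": 0, "az": 0.031, "jaw": -0.4},
  {"x": 0.11, "y": 0.317, "z": 0.66, "ax": 0, "ay": 0, "az": 0.031, "jaw": -0.4},
])

```text
time: 5.25
tool_pos: [479.6, 51.1, 119.7]
tcp_rot: [3.14, -0.0, 1.343]
contact_force: [-1.1, 0.2, -0.8]
grip_width: 28.6
finger_force: 0.0
```

Run:
```python
from h import *
s=bot.get_obs();print(s["time"],np.round(s["tool_pos"],1),np.round(s["tcp_rot"],3),np.round(s["contact_force"],1),s["grip_width"])
c=Cam("wrist","w3")
cv2.imwrite("pics/w3.png",c.im[150:,:,::-1])
# arc: rows relative to now, rotating about pivot by phi CCW
p,R=tool(); h=-0.229; yv=np.array([-np.sin(h),np.cos(h)]); piv=np.array([479,51])+130*yv
print("piv",piv)
for tot in (50,):
  for i in range(1,11):
    a=np.radians(tot*i/10); r=p[:2]-piv; q=piv+np.array([r[0]*np.cos(a)-r[1]*np.sin(a),r[0]*np.sin(a)+r[1]*np.cos(a)])
    d=R.T@np.r_[q-p[:2],0]/200; print(np.round(np.r_[d[:2],-tot*i/10/60],3).tolist())
```

```text
5.25 [479.6  51.1 119.7] [ 3.14  -0.     1.343] [-1.1  0.2 -0.8] 28.552134486665228
piv [508.51048663 177.60620514]
[0.003, 0.057, -0.083]
[0.01, 0.113, -0.167]
[0.022, 0.168, -0.25]
[0.04, 0.222, -0.333]
[0.061, 0.274, -0.417]
[0.088, 0.324, -0.5]
[0.118, 0.372, -0.583]
[0.153, 0.417, -0.667]
[0.191, 0.459, -0.75]
[0.233, 0.497, -0.833]
```

View pics/w3.png

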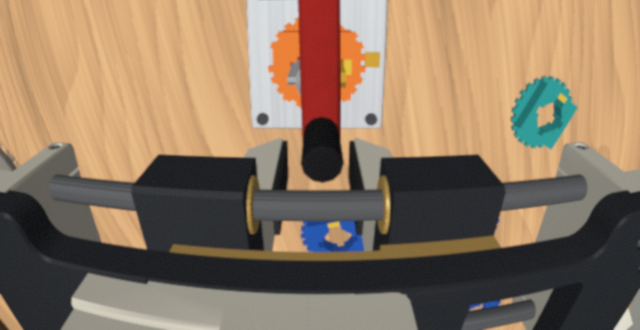

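The knob at (320,150) sits between the fingers, so I'll swing it open.

Emit:
send_rows([
  {"x": 0.003, "y": 0.057, "z": 0, "ax": 0, "ay": 0, "az": -0.083, "jaw": -0.4},
  {"x": 0.01, "y": 0.113, "z": 0, "ax": 0, "ay": 0, "az": -0.167, "jaw": -0.4},
  {"x": 0.022, "y": 0.168, "z": 0, "ax": 0, "ay": 0, "az": -0.25, "jaw": -0.4},
  {"x": 0.04, "y": 0.222, "z": 0, "ax": 0, "ay": 0, "az": -0.333, "jaw": -0.4},
  {"x": 0.061, "y": 0.274, "z": 0, "ax": 0, "ay": 0, "az": -0.417, "jaw": -0.4},
  {"x": 0.088, "y": 0.324, "z": 0, "ax": 0, "ay": 0, "az": -0.5, "jaw": -0.4},
  {"x": 0.118, "y": 0.372, "z": 0, "ax": 0, "ay": 0, "az": -0.583, "jaw": -0.4},
  {"x": 0.153, "y": 0.417, "z": 0, "ax": 0, "ay": 0, "az": -0.667, "jaw": -0.4},
  {"x": 0.191, "y": 0.459, "z": 0, "ax": 0, "ay": 0, "az": -0.75, "jaw": -0.4},
  {"x": 0.233, "y": 0.497, "z": 0, "ax": 0, "ay": 0, "az": -0.833, "jaw": -0.4},
])

```text
time: 6.55
tool_pos: [586.5, 73.9, 119.0]
tcp_rot: [-3.141, 0.0, 2.218]
contact_force: [-0.1, -1.1, 0.3]
grip_width: 27.2
finger_force: 0.6
```

Emit:
send_rows([
  {"x": 0.003, "y": 0.057, "z": 0, "ax": 0, "ay": 0, "az": -0.083, "jaw": -0.4},
  {"x": 0.01, "y": 0.113, "z": 0, "ax": 0, "ay": 0, "az": -0.167, "jaw": -0.4},
  {"x": 0.022, "y": 0.168, "z": 0, "ax": 0, "ay": 0, "az": -0.25, "jaw": -0.4},
  {"x": 0.04, "y": 0.222, "z": 0, "ax": 0, "ay": 0, "az": -0.333, "jaw": -0.4},
  {"x": 0.061, "y": 0.274, "z": 0, "ax": 0, "ay": 0, "az": -0.417, "jaw": -0.4},
  {"x": 0.088, "y": 0.324, "z": 0, "ax": 0, "ay": 0, "az": -0.5, "jaw": -0.4},
  {"x": 0.118, "y": 0.372, "z": 0, "ax": 0, "ay": 0, "az": -0.583, "jaw": -0.4},
  {"x": 0.153, "y": 0.417, "z": 0, "ax": 0, "ay": 0, "az": -0.667, "jaw": -0.4},
  {"x": 0.191, "y": 0.459, "z": 0, "ax": 0, "ay": 0, "az": -0.75, "jaw": -0.4},
  {"x": 0.191, "y": 0.459, "z": 0, "ax": 0, "ay": 0, "az": -0.75, "jaw": -0.4},
])

```text
time: 7.8
tool_pos: [636.9, 160.3, 118.8]
tcp_rot: [3.142, 0.0, 3.001]
contact_force: [0.6, -0.2, -0.1]
grip_width: 27.1
finger_force: 0.0
```

Run:
```python
from h import *
s=bot.get_obs();print(s["time"],np.round(s["tool_pos"],1),np.round(s["tcp_rot"],3),np.round(s["contact_force"],1),np.round(s["joint_positions"],2))
c=Cam("top"); cv2.imwrite("pics/t2.png",cv2.resize(c.im[140:330,150:500,::-1],None,fx=2,fy=2))
```

```text
7.8 [636.9 160.3 118.8] [3.142 0.    3.001] [ 0.6 -0.2 -0.1] [ 0.13  0.65  1.24 -0.    1.24 -1.3 ]
```

View pics/t2.png

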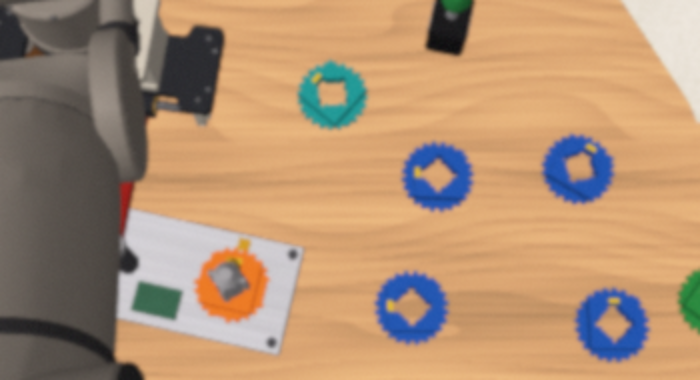

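Emit:
send_rows([
  {"x": 0, "y": 0, "z": -0.3, "ax": 0, "ay": 0, "az": 0, "jaw": -0.2},
  {"x": 0, "y": 0, "z": -0.4, "ax": 0, "ay": 0, "az": 0, "jaw": -0.2},
  {"x": 0, "y": 0, "z": -0.4, "ax": 0, "ay": 0, "az": 0, "jaw": 0.6},
  {"x": 0.73, "y": -0.9, "z": -0.4, "ax": 0, "ay": 0, "az": 0.8, "jaw": 1},
  {"x": 0.73, "y": -0.9, "z": -0.4, "ax": 0, "ay": 0, "az": 0.8, "jaw": 1},
  {"x": 0.73, "y": -0.9, "z": -0.4, "ax": 0, "ay": 0, "az": 0.8, "jaw": 1},
  {"x": 0.73, "y": -0.9, "z": -0.4, "ax": 0, "ay": 0, "az": 0.8, "jaw": 1},
  {"x": 0.73, "y": -0.9, "z": -0.4, "ax": 0, "ay": 0, "az": 0.8, "jaw": 1},
  {"x": 0.73, "y": -0.9, "z": -0.4, "ax": 0, "ay": 0, "az": 0.8, "jaw": 1},
  {"x": 0.73, "y": -0.9, "z": -0.4, "ax": 0, "ay": 0, "az": 0.8, "jaw": 1},
])

```text
time: 9.1
tool_pos: [466.7, 2.2, 197.8]
tcp_rot: [-3.141, -0.001, 2.164]
contact_force: [-0.5, 1.3, 1.0]
grip_width: 91.8
finger_force: 0.0
```

```bash
python3 -c "
from h import *
print(to(467,3,150,1.342))"
```

```text
[0.002 0.004 0.239 0.785]
```

Emit:
send_rows([
  {"x": 0, "y": 0, "z": 0.24, "ax": 0, "ay": 0, "az": 0.785, "jaw": 1},
  {"x": 0, "y": 0, "z": 0.24, "ax": 0, "ay": 0, "az": 0.785, "jaw": 1},
  {"x": 0, "y": 0, "z": 0.24, "ax": 0, "ay": 0, "az": 0.785, "jaw": 1},
  {"x": 0, "y": 0, "z": 0.24, "ax": 0, "ay": 0, "az": 0.785, "jaw": 1},
  {"x": 0, "y": 0, "z": 0.24, "ax": 0, "ay": 0, "az": 0.785, "jaw": 1},
  {"x": 0, "y": 0, "z": 0.24, "ax": 0, "ay": 0, "az": 0.785, "jaw": 1},
  {"x": 0, "y": 0, "z": 0.24, "ax": 0, "ay": 0, "az": 0.785, "jaw": 1},
  {"x": 0, "y": 0, "z": 0.24, "ax": 0, "ay": 0, "az": 0.785, "jaw": 1},
  {"x": 0, "y": 0, "z": 0.24, "ax": 0, "ay": 0, "az": 0.785, "jaw": 1},
  {"x": 0, "y": 0, "z": 0.24, "ax": 0, "ay": 0, "az": 0.785, "jaw": 1},
])

```text
time: 10.35
tool_pos: [466.9, 2.0, 150.6]
tcp_rot: [3.142, 0.0, 1.341]
contact_force: [-0.9, 1.2, 0.6]
grip_width: 92.0
finger_force: 0.0
```

```bash
cat >> h.py <<'E'
def cog(c,col,z0,near=None):
    """ring centre (world xy), ring radius, mark yaw deg; in the most central coloured blob"""
    m=cv2.morphologyEx(c.mask(*col),cv2.MORPH_CLOSE,np.ones((5,5))); out=[]
    for k in c.blobs(m,800):
        X=c.on(k[:,0],z0+3)[:,:2].astype(np.float32); (x,y),r=cv2.minEnclosingCircle(X); H=cv2.convexHull(X); (ex,ey),ax,_=cv2.fitEllipse(H)
        u=np.zeros_like(m); cv2.drawContours(u,[cv2.convexHull(k)],-1,255,-1)
        yy=c.blobs(c.mask(*YEL)&u,4); a=None
        if yy:
            q=c.on(yy[0][:,0].mean(0),z0+16)[0]; a=np.degrees(np.arctan2(q[1]-ey,q[0]-ex)).round(1)
        out.append(dict(px=k[:,0].mean(0).round(0),circ=np.round([x,y,r],1),ell=np.round([ex,ey,*ax],1),mark=a))
    return out
E
python3 - <<'E'
from h import *
s=bot.get_obs();print(s["time"],np.round(s["tool_pos"],1),np.round(s["tcp_rot"],3))
c=Cam("wrist","w4");np.savez("pics/w4.npz",im=c.im,d=c.d,o=c.o,Rw=c.Rw)
for q in cog(c,ORA,24): print(q)
for q in cog(c,BLUE,0): print(q)
E
```

```text
10.35 [466.9   2.  150.6] [3.142 0.    1.341]
{'px': array([319., 144.]), 'circ': array([484.6,  73. ,  36.5]), 'ell': array([483.9,  72.8,  70.1,  72.2]), 'mark': np.float64(-13.1)}
{'px': array([338., 319.]), 'circ': array([ 464.2, -103.4,   36.4]), 'ell': array([ 464. , -101.5,   66.3,   71.8]), 'mark': np.float64(91.6)}
```

View pics/w4.png

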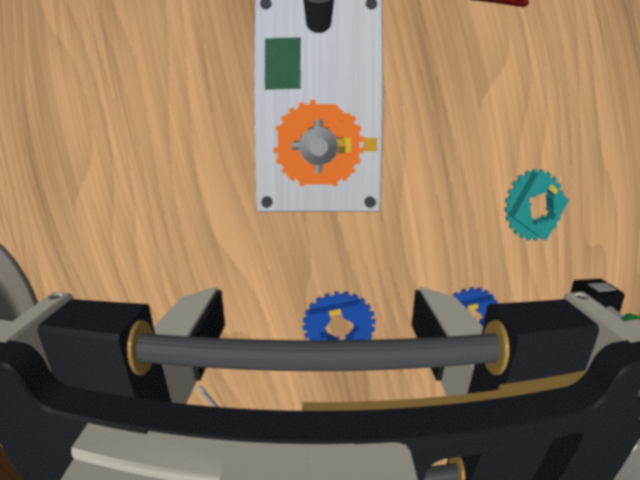

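The orange cog at (318,144) is centred at (484.3, 72.9) with yaw -13.1°, and the plate lines up with the tool axes. I'll grip the worn cog.

```bash
python3 -c "
from h import *
print(to(484.3,72.9,31,np.radians(76.9)))"
```

```text
[ 0.365  0.004  0.598 -0.001]
```

Emit:
send_rows([
  {"x": 0.365, "y": 0.004, "z": 0, "ax": 0, "ay": 0, "az": 0, "jaw": 1},
  {"x": 0.365, "y": 0.004, "z": 0, "ax": 0, "ay": 0, "az": 0, "jaw": 1},
  {"x": 0.365, "y": 0.004, "z": 0.2, "ax": 0, "ay": 0, "az": 0, "jaw": 1},
  {"x": 0.365, "y": 0.004, "z": 0.4, "ax": 0, "ay": 0, "az": 0, "jaw": 1},
  {"x": 0.365, "y": 0.004, "z": 0.52, "ax": 0, "ay": 0, "az": 0, "jaw": 1},
  {"x": 0.365, "y": 0.004, "z": 0.57, "ax": 0, "ay": 0, "az": 0, "jaw": 1},
  {"x": 0.365, "y": 0.004, "z": 0.598, "ax": 0, "ay": 0, "az": 0, "jaw": 1},
  {"x": 0.365, "y": 0.004, "z": 0.598, "ax": 0, "ay": 0, "az": 0, "jaw": 1},
  {"x": 0.365, "y": 0.004, "z": 0.598, "ax": 0, "ay": 0, "az": 0, "jaw": -0.1},
  {"x": 0.365, "y": 0.004, "z": 0.598, "ax": 0, "ay": 0, "az": 0, "jaw": -0.1},
])

```text
time: 11.65
tool_pos: [484.8, 72.9, 31.6]
tcp_rot: [3.14, -0.0, 1.341]
contact_force: [-0.3, 0.4, 0.7]
grip_width: 76.5
finger_force: 0.0
```

Emit:
send_rows([
  {"x": 0, "y": 0, "z": 0, "ax": 0, "ay": 0, "az": 0, "jaw": -0.1},
  {"x": 0, "y": 0, "z": 0, "ax": 0, "ay": 0, "az": 0, "jaw": -0.1},
  {"x": 0, "y": 0, "z": 0, "ax": 0, "ay": 0, "az": 0, "jaw": -0.1},
  {"x": 0, "y": 0, "z": 0, "ax": 0, "ay": 0, "az": 0, "jaw": -0.1},
  {"x": 0, "y": 0, "z": 0, "ax": 0, "ay": 0, "az": 0, "jaw": -0.1},
  {"x": 0, "y": 0, "z": 0, "ax": 0, "ay": 0, "az": 0, "jaw": -0.1},
  {"x": 0, "y": 0, "z": 0, "ax": 0, "ay": 0, "az": 0, "jaw": -0.1},
  {"x": 0, "y": 0, "z": 0, "ax": 0, "ay": 0, "az": 0, "jaw": -0.1},
  {"x": 0, "y": 0, "z": 0, "ax": 0, "ay": 0, "az": 0, "jaw": -0.1},
  {"x": 0, "y": 0, "z": 0, "ax": 0, "ay": 0, "az": 0, "jaw": -0.1},
])

```text
time: 12.9
tool_pos: [484.3, 72.9, 31.0]
tcp_rot: [3.142, 0.0, 1.341]
contact_force: [1.0, 0.0, 0.1]
grip_width: 41.3
finger_force: 0.0
```

```bash
python3 -c "
from h import *
s=bot.get_obs();print(s['time'],{k:np.round(s[k],3).tolist() for k in('tool_pos','tcp_rot','contact_force','moment','grip_width','finger_force')})"
```

```text
12.9 {'tool_pos': [484.349, 72.916, 30.998], 'tcp_rot': [3.142, 0.0, 1.341], 'contact_force': [0.96, 0.013, 0.084], 'moment': [-0.05, -0.088, 0.095], 'grip_width': 41.346, 'finger_force': 0.0}
```

Run:
```python
from h import *
c=Cam("side"); q=c.proj([[484,73,40]])[0].astype(int); a=cv2.resize(c.im[q[1]-60:q[1]+60,q[0]-70:q[0]+70,::-1],None,fx=3,fy=3,interpolation=cv2.INTER_CUBIC)
w=Cam("wrist"); b=cv2.resize(w.im[80:400,160:480,::-1],(360,360))
cv2.imwrite("pics/g1.png",np.hstack([a,b]))
```

```text
(no output)
```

View pics/g1.png

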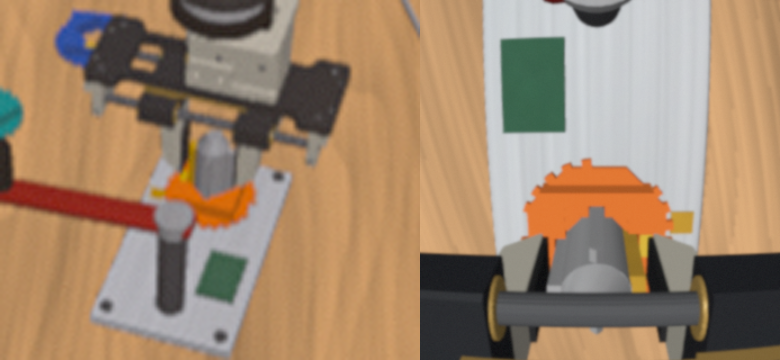

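The fingers closed to 41 mm with no force, so they look to be above the block rather than beside it. I'll probe down gently to find where contact is.

Emit:
send_rows([
  {"x": 0, "y": 0, "z": 0.003, "ax": 0, "ay": 0, "az": 0, "jaw": -0.1},
  {"x": 0, "y": 0, "z": 0.006, "ax": 0, "ay": 0, "az": 0, "jaw": -0.1},
  {"x": 0, "y": 0, "z": 0.009, "ax": 0, "ay": 0, "az": 0, "jaw": -0.1},
  {"x": 0, "y": 0, "z": 0.012, "ax": 0, "ay": 0, "az": 0, "jaw": -0.1},
  {"x": 0, "y": 0, "z": 0.015, "ax": 0, "ay": 0, "az": 0, "jaw": -0.1},
  {"x": 0, "y": 0, "z": 0.015, "ax": 0, "ay": 0, "az": 0, "jaw": -0.1},
  {"x": 0, "y": 0, "z": 0.015, "ax": 0, "ay": 0, "az": 0, "jaw": -0.1},
  {"x": 0, "y": 0, "z": 0.015, "ax": 0, "ay": 0, "az": 0, "jaw": -0.1},
  {"x": 0, "y": 0, "z": 0.015, "ax": 0, "ay": 0, "az": 0, "jaw": -0.1},
  {"x": 0, "y": 0, "z": 0.015, "ax": 0, "ay": 0, "az": 0, "jaw": -0.1},
])

```text
time: 14.25
tool_pos: [484.4, 72.9, 28.0]
tcp_rot: [3.141, 0.0, 1.341]
contact_force: [0.2, 1.0, 0.3]
grip_width: 41.5
finger_force: 0.0
```

Run:
```python
from h import *
z=np.load("pics/w4.npz"); c=saved("pics/w4.npz")
def P(c,u,v):
    rr=c.ray([u,v])[0]; return (c.o+rr*c.d[v,u]/(rr@c.Rw[:,2])).round(1)
for n,u,v in(("plate",300,200),("plate",360,200),("desk",220,200),("ring near bottom",318,183),("block top L",285,125),("blk",345,165),("tip",318,146),("block",300,168)): print(n,P(c,u,v))
w=Cam("wrist"); p,R=tool(); print(p)
for u in range(240,400,8): print(u,[ (R.T@(P(w,u,v)-p)).round(0).tolist() for v in (285,300,315)])
```

```text
plate [457.2  28.8  12.5]
plate [508.1  16.9  11.8]
desk [383.7  44.6  -1.1]
ring near bottom [476.2  41.7  27.8]
block top L [461.4  94.3  27.9]
blk [500.5  52.3  38.8]
tip [483.6  73.3  92.7]
block [465.6  58.   38.7]
[484.38708157  72.92950849  28.03190491]
240 [[-4.0, -45.0, 15.0], [12.0, -34.0, -37.0], [11.0, -32.0, -49.0]]
248 [[-3.0, -40.0, 15.0], [12.0, -30.0, -36.0], [12.0, -28.0, -51.0]]
256 [[3.0, -33.0, 0.0], [12.0, -27.0, -37.0], [11.0, -25.0, -49.0]]
264 [[3.0, -29.0, -1.0], [12.0, -23.0, -36.0], [9.0, -22.0, -46.0]]
272 [[8.0, -23.0, -12.0], [9.0, -21.0, -32.0], [3.0, -21.0, -34.0]]
280 [[8.0, -19.0, -12.0], [2.0, -19.0, -16.0], [3.0, -17.0, -34.0]]
288 [[9.0, -15.0, -13.0], [2.0, -15.0, -17.0], [3.0, -13.0, -33.0]]
296 [[8.0, -11.0, -10.0], [9.0, -10.0, -31.0], [10.0, -9.0, -46.0]]
304 [[11.0, -7.0, -19.0], [12.0, -6.0, -37.0], [11.0, -6.0, -49.0]]
312 [[18.0, -3.0, -34.0], [18.0, -2.0, -49.0], [13.0, -2.0, -52.0]]
320 [[18.0, 1.0, -35.0], [18.0, 1.0, -49.0], [14.0, 1.0, -54.0]]
328 [[12.0, 5.0, -20.0], [12.0, 4.0, -37.0], [11.0, 4.0, -49.0]]
336 [[8.0, 9.0, -11.0], [10.0, 8.0, -32.0], [10.0, 7.0, -46.0]]
344 [[8.0, 13.0, -12.0], [6.0, 12.0, -24.0], [5.0, 11.0, -37.0]]
352 [[8.0, 17.0, -12.0], [5.0, 16.0, -22.0], [5.0, 15.0, -37.0]]
360 [[9.0, 21.0, -13.0], [0.0, 21.0, -12.0], [-9.0, 22.0, -11.0]]
368 [[4.0, 26.0, -1.0], [10.0, 22.0, -33.0], [10.0, 20.0, -46.0]]
376 [[3.0, 31.0, -0.0], [11.0, 25.0, -36.0], [12.0, 23.0, -50.0]]
384 [[3.0, 35.0, 1.0], [12.0, 28.0, -37.0], [12.0, 26.0, -51.0]]
392 [[-3.0, 43.0, 14.0], [11.0, 32.0, -36.0], [11.0, 30.0, -50.0]]
```

Run:
```python
from h import *
w=Cam("wrist"); p,R=tool(); print(p)
def P(c,u,v):
    rr=c.ray([u,v])[0]; return (c.o+rr*c.d[v,u]/(rr@c.Rw[:,2]))
for v in list(range(286,302,2))+list(range(304,400,8)): print(v,*[ (R.T@(P(w,u,v)-p)).round(0).astype(int).tolist() for u in (240,252,264,320,340,380)])
# prediction from the open-finger picture w4 (tool at 466.9,2,150.6)
c=saved("pics/w4.npz"); R4=R; p4=np.array([466.9,2.0,150.6])
print("open")
for v in range(284,340,5): print(v,*[ (R4.T@(P(c,u,v)-p4)).round(0).astype(int).tolist() for u in (195,205,215,430,440)])
```

```text
[484.33226226  72.91694563  27.99095698]
286 [-4, -45, 16] [-5, -38, 16] [2, -29, 0] [18, 1, -35] [5, 11, -6] [2, 33, 0]
288 [-6, -46, 17] [-6, -38, 16] [1, -29, 0] [18, 1, -38] [5, 11, -8] [-6, 36, 16]
290 [-7, -46, 16] [-7, -39, 17] [12, -25, -26] [17, 1, -39] [6, 11, -13] [-7, 36, 16]
292 [-8, -46, 15] [-3, -36, 3] [12, -24, -28] [18, 1, -42] [7, 11, -17] [12, 28, -28]
294 [-9, -46, 15] [11, -30, -30] [12, -24, -30] [18, 1, -43] [6, 11, -19] [11, 28, -30]
296 [-11, -46, 16] [12, -29, -33] [11, -24, -31] [17, 1, -44] [6, 10, -20] [12, 27, -34]
298 [12, -34, -35] [11, -29, -34] [11, -24, -34] [18, 1, -48] [7, 10, -25] [11, 27, -34]
300 [11, -34, -35] [12, -29, -37] [11, -23, -36] [18, 1, -48] [8, 10, -27] [12, 27, -37]
304 [11, -33, -40] [12, -28, -41] [11, -23, -40] [17, 1, -52] [8, 10, -32] [11, 26, -40]
312 [12, -31, -49] [11, -27, -47] [10, -22, -45] [14, 1, -52] [9, 9, -42] [11, 25, -47]
320 [12, -30, -56] [11, -26, -53] [10, -21, -52] [81, 0, -181] [9, 9, -50] [11, 24, -54]
328 [11, -29, -60] [11, -25, -60] [9, -21, -56] [10, 1, -58] [9, 8, -56] [11, 23, -60]
336 [11, -28, -66
[... 958 characters left out ...]
] [11, 56, -32]
299 [11, -55, -36] [11, -50, -36] [10, -46, -34] [12, 49, -37] [12, 54, -37]
304 [11, -54, -40] [12, -49, -42] [9, -46, -36] [12, 48, -42] [11, 53, -41]
309 [12, -52, -47] [10, -48, -43] [6, -46, -36] [10, 48, -43] [11, 51, -46]
314 [12, -50, -52] [10, -47, -47] [5, -46, -38] [9, 47, -47] [12, 49, -52]
319 [11, -49, -55] [10, -46, -52] [2, -46, -38] [9, 46, -51] [11, 48, -55]
324 [11, -48, -58] [7, -46, -52] [0, -46, -38] [7, 46, -51] [10, 48, -57]
329 [10, -47, -61] [6, -46, -53] [-3, -47, -38] [6, 46, -53] [10, 47, -61]
334 [10, -46, -65] [5, -45, -55] [-3, -46, -41] [4, 46, -53] [10, 46, -64]
339 [31, -32, -102] [31, -29, -101] [32, -26, -102] [31, 28, -102] [32, 31, -103]
```

The depth readings put the fingertips about 22–25 mm short of the reported TCP, so every grasp needs to go that much deeper. I'll open, go down to tool z = 9 and close.

Emit:
send_rows([
  {"x": 0, "y": 0, "z": 0, "ax": 0, "ay": 0, "az": 0, "jaw": 0.6},
  {"x": 0, "y": 0, "z": 0, "ax": 0, "ay": 0, "az": 0, "jaw": 0.6},
  {"x": 0, "y": 0, "z": 0, "ax": 0, "ay": 0, "az": 0, "jaw": 0.6},
  {"x": 0, "y": 0, "z": 0, "ax": 0, "ay": 0, "az": 0, "jaw": 0.6},
  {"x": 0, "y": 0, "z": 0.04, "ax": 0, "ay": 0, "az": 0, "jaw": 0.6},
  {"x": 0, "y": 0, "z": 0.07, "ax": 0, "ay": 0, "az": 0, "jaw": 0.6},
  {"x": 0, "y": 0, "z": 0.085, "ax": 0, "ay": 0, "az": 0, "jaw": 0.6},
  {"x": 0, "y": 0, "z": 0.095, "ax": 0, "ay": 0, "az": 0, "jaw": 0.6},
  {"x": 0, "y": 0, "z": 0.095, "ax": 0, "ay": 0, "az": 0, "jaw": 0.6},
  {"x": 0, "y": 0, "z": 0.095, "ax": 0, "ay": 0, "az": 0, "jaw": 0.6},
])

```text
time: 15.6
tool_pos: [484.5, 72.9, 9.1]
tcp_rot: [3.141, -0.0, 1.341]
contact_force: [0.1, -0.8, -0.0]
grip_width: 73.5
finger_force: 0.0
```

Emit:
send_rows([
  {"x": 0, "y": 0, "z": 0, "ax": 0, "ay": 0, "az": 0, "jaw": -0.1},
  {"x": 0, "y": 0, "z": 0, "ax": 0, "ay": 0, "az": 0, "jaw": -0.1},
  {"x": 0, "y": 0, "z": 0, "ax": 0, "ay": 0, "az": 0, "jaw": -0.1},
  {"x": 0, "y": 0, "z": 0, "ax": 0, "ay": 0, "az": 0, "jaw": -0.1},
  {"x": 0, "y": 0, "z": 0, "ax": 0, "ay": 0, "az": 0, "jaw": -0.1},
  {"x": 0, "y": 0, "z": 0, "ax": 0, "ay": 0, "az": 0, "jaw": -0.1},
  {"x": 0, "y": 0, "z": 0, "ax": 0, "ay": 0, "az": 0, "jaw": -0.1},
  {"x": 0, "y": 0, "z": 0, "ax": 0, "ay": 0, "az": 0, "jaw": -0.1},
  {"x": 0, "y": 0, "z": 0, "ax": 0, "ay": 0, "az": 0, "jaw": -0.1},
  {"x": 0, "y": 0, "z": 0, "ax": 0, "ay": 0, "az": 0, "jaw": -0.1},
])

```text
time: 16.85
tool_pos: [484.4, 72.9, 9.1]
tcp_rot: [3.141, 0.0, 1.341]
contact_force: [-0.5, 0.7, 2.3]
grip_width: 49.4
finger_force: 30.0
```

```bash
python3 -c "
from h import *
s=bot.get_obs();print(s['time'],{k:np.round(s[k],3).tolist() for k in('tool_pos','tcp_rot','contact_force','moment','grip_width','finger_force')})"
```

```text
16.85 {'tool_pos': [484.384, 72.912, 9.071], 'tcp_rot': [3.141, 0.0, 1.341], 'contact_force': [-0.524, 0.665, 2.349], 'moment': [0.001, 0.051, 0.016], 'grip_width': 49.419, 'finger_force': 30.0}
```

The worn cog is gripped at 49.4 mm and 30 N with negligible side force. I'll lift it and carry it to the tray.

Emit:
send_rows([
  {"x": 0, "y": 0, "z": -0.1, "ax": 0, "ay": 0, "az": 0, "jaw": -0.1},
  {"x": 0, "y": 0, "z": -0.2, "ax": 0, "ay": 0, "az": 0, "jaw": -0.1},
  {"x": 0, "y": 0, "z": -0.35, "ax": 0, "ay": 0, "az": 0, "jaw": -0.1},
  {"x": 0, "y": 0, "z": -0.5, "ax": 0, "ay": 0, "az": 0, "jaw": -0.1},
  {"x": 0, "y": 0, "z": -0.65, "ax": 0, "ay": 0, "az": 0, "jaw": -0.1},
  {"x": 0, "y": 0, "z": -0.7, "ax": 0, "ay": 0, "az": 0, "jaw": -0.1},
  {"x": 0.2, "y": -0.1, "z": -0.7, "ax": 0, "ay": 0, "az": 0, "jaw": -0.1},
  {"x": 0.4, "y": -0.1, "z": -0.7, "ax": 0, "ay": 0, "az": 0, "jaw": -0.1},
  {"x": 0.6, "y": -0.16, "z": -0.7, "ax": 0, "ay": 0, "az": 0, "jaw": -0.1},
  {"x": 0.7, "y": -0.16, "z": -0.7, "ax": 0, "ay": 0, "az": 0, "jaw": -0.1},
])

```text
time: 18.1
tool_pos: [484.2, 218.1, 147.8]
tcp_rot: [-3.14, 0.001, 1.343]
contact_force: [0.7, 0.2, -1.3]
grip_width: 49.7
finger_force: 30.0
```

Emit:
send_rows([
  {"x": 0.2, "y": -0.05, "z": 0, "ax": 0, "ay": 0, "az": 0, "jaw": -0.1},
  {"x": 0.4, "y": -0.1, "z": 0, "ax": 0, "ay": 0, "az": 0, "jaw": -0.1},
  {"x": 0.6, "y": -0.16, "z": 0, "ax": 0, "ay": 0, "az": 0, "jaw": -0.1},
  {"x": 0.69, "y": -0.16, "z": 0, "ax": 0, "ay": 0, "az": 0, "jaw": -0.1},
  {"x": 0.69, "y": -0.16, "z": 0.2, "ax": 0, "ay": 0, "az": 0, "jaw": -0.1},
  {"x": 0.69, "y": -0.16, "z": 0.4, "ax": 0, "ay": 0, "az": 0, "jaw": -0.1},
  {"x": 0.69, "y": -0.16, "z": 0.5, "ax": 0, "ay": 0, "az": 0, "jaw": -0.1},
  {"x": 0.69, "y": -0.16, "z": 0.5, "ax": 0, "ay": 0, "az": 0, "jaw": -0.1},
  {"x": 0.69, "y": -0.16, "z": 0.5, "ax": 0, "ay": 0, "az": 0, "jaw": -0.1},
  {"x": 0.69, "y": -0.16, "z": 0.5, "ax": 0, "ay": 0, "az": 0, "jaw": -0.1},
])

```text
time: 19.35
tool_pos: [486.3, 358.4, 50.2]
tcp_rot: [3.14, -0.001, 1.341]
contact_force: [0.4, -0.9, -1.9]
grip_width: 49.3
finger_force: 30.0
```

Run:
```python
from h import *
s=bot.get_obs();print(s['time'],{k:np.round(s[k],3).tolist() for k in('tool_pos','tcp_rot','contact_force','grip_width','finger_force')},np.round(s['joint_positions'],2))
w=Cam("wrist"); t=Cam("top"); cv2.imwrite("pics/tray.png",np.hstack([cv2.resize(w.im[:,:,::-1],(400,300)),cv2.resize(t.im[180:360,30:270,::-1],(400,300))]))
```

```text
19.35 {'tool_pos': [486.254, 358.445, 50.173], 'tcp_rot': [3.14, -0.001, 1.341], 'contact_force': [0.355, -0.871, -1.869], 'grip_width': 49.334, 'finger_force': 30.0} [ 0.51  0.64  1.49 -0.    1.01  0.74]
```

View pics/tray.png

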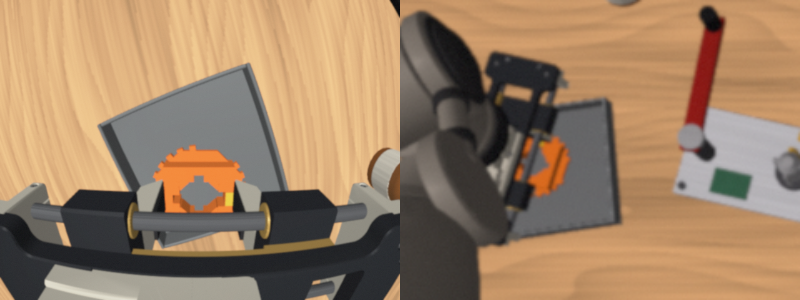

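The orange cog is over the tray, at wrist-picture px (200,190) in the montage. I'll lower and release it.

Emit:
send_rows([
  {"x": 0, "y": 0, "z": 0.15, "ax": 0, "ay": 0, "az": 0, "jaw": -0.1},
  {"x": 0, "y": 0, "z": 0.22, "ax": 0, "ay": 0, "az": 0, "jaw": -0.1},
  {"x": 0, "y": 0, "z": 0.26, "ax": 0, "ay": 0, "az": 0, "jaw": -0.1},
  {"x": 0, "y": 0, "z": 0.285, "ax": 0, "ay": 0, "az": 0, "jaw": -0.1},
  {"x": 0, "y": 0, "z": 0.285, "ax": 0, "ay": 0, "az": 0, "jaw": -0.1},
  {"x": 0, "y": 0, "z": 0.285, "ax": 0, "ay": 0, "az": 0, "jaw": 0.5},
  {"x": 0, "y": 0, "z": 0.285, "ax": 0, "ay": 0, "az": 0, "jaw": 0.5},
  {"x": 0, "y": 0, "z": 0.285, "ax": 0, "ay": 0, "az": 0, "jaw": 0.5},
  {"x": 0, "y": 0, "z": 0.285, "ax": 0, "ay": 0, "az": 0, "jaw": 0.5},
  {"x": 0, "y": 0, "z": 0.1, "ax": 0, "ay": 0, "az": 0, "jaw": 0.5},
])

```text
time: 20.7
tool_pos: [483.5, 357.0, 26.7]
tcp_rot: [-3.137, 0.004, 1.341]
contact_force: [0.5, 1.3, 0.1]
grip_width: 68.7
finger_force: 0.0
```

Emit:
send_rows([
  {"x": 0, "y": 0, "z": -0.3, "ax": 0, "ay": 0, "az": 0, "jaw": 0.5},
  {"x": 0, "y": 0, "z": -0.5, "ax": 0, "ay": 0, "az": 0, "jaw": 1},
  {"x": -0.3, "y": 0.1, "z": -0.5, "ax": 0, "ay": 0, "az": 0, "jaw": 1},
  {"x": -0.6, "y": 0.16, "z": -0.5, "ax": 0, "ay": 0, "az": 0, "jaw": 1},
  {"x": -0.9, "y": 0.16, "z": -0.5, "ax": 0, "ay": 0, "az": 0, "jaw": 1},
  {"x": -1, "y": 0.16, "z": -0.5, "ax": 0, "ay": 0, "az": 0, "jaw": 1},
  {"x": -1, "y": 0.16, "z": -0.5, "ax": 0, "ay": 0, "az": 0, "jaw": 1},
  {"x": -1, "y": 0.16, "z": -0.5, "ax": 0, "ay": 0, "az": 0, "jaw": 1},
  {"x": -1, "y": 0.16, "z": -0.5, "ax": 0, "ay": 0, "az": 0, "jaw": 1},
  {"x": -1, "y": 0.16, "z": -0.5, "ax": 0, "ay": 0, "az": 0, "jaw": 1},
])

```text
time: 21.95
tool_pos: [471.0, 157.1, 128.8]
tcp_rot: [-3.141, 0.0, 1.342]
contact_force: [-0.4, 0.0, 0.5]
grip_width: 91.8
finger_force: 0.0
```

Run:
```python
from h import *
s=bot.get_obs();print(s['time'],{k:np.round(s[k],3).tolist() for k in('tool_pos','tcp_rot','grip_width')})
t=Cam("top"); 
for q in cog(t,ORA,4)+cog(t,BLUE,0): print(q)
for k in t.blobs(t.mask(*ORA),100): print(t.on(k[:,0].mean(0),8))
for k in t.blobs(t.mask(*BLUE),400): (u,v),r=cv2.minEnclosingCircle(k); print(u,v,t.on([u,v],3)[0].round(1))
```

```text
21.95 {'tool_pos': [471.009, 157.076, 128.809], 'tcp_rot': [-3.141, 0.0, 1.342], 'grip_width': 91.778}
{'px': array([610., 457.]), 'circ': array([ 153.1, -579.8,   63.6]), 'ell': array([ 154.4, -577.5,   68.7,  121.3]), 'mark': None}
{'px': array([614., 301.]), 'circ': array([ 442.8, -636.2,  102.2]), 'ell': array([ 454.4, -621.2,  153.3,  211. ]), 'mark': None}
{'px': array([456., 302.]), 'circ': array([ 443.9, -304.4,   35.1]), 'ell': array([ 443.5, -304.5,   68.4,   69. ]), 'mark': None}
{'px': array([356., 294.]), 'circ': array([ 461.2, -105.6,   34.5]), 'ell': array([ 461.4, -105.4,   66.9,   67.6]), 'mark': None}
[[ 152.85099182 -573.05950871    8.        ]]
[[472.29110128 344.42920966   8.        ]]
621.0 307.5 [ 431.  -632.9    3. ]
455.4183654785156 302.4183654785156 [ 442.4 -303.9    3. ]
355.45745849609375 293.45745849609375 [ 461.1 -105.4    3. ]
368.2272644042969 227.59091186523438 [ 596.7 -134.5    3. ]
438.7240905761719 223.69732666015625 [ 604.6 -279.9    3. ]
```

Emit:
send_rows([
  {"x": -0.3, "y": 0.1, "z": 0, "ax": 0, "ay": 0, "az": 0, "jaw": 1},
  {"x": -0.6, "y": 0.2, "z": 0, "ax": 0, "ay": 0, "az": -0.15, "jaw": 1},
  {"x": -1, "y": 0.3, "z": 0, "ax": 0, "ay": 0, "az": -0.875, "jaw": 1},
  {"x": -1, "y": 0.3, "z": 0, "ax": 0, "ay": 0, "az": -0.875, "jaw": 1},
  {"x": -1, "y": 0.3, "z": 0, "ax": 0, "ay": 0, "az": -0.875, "jaw": 1},
  {"x": -1, "y": 0.3, "z": 0, "ax": 0, "ay": 0, "az": -0.875, "jaw": 1},
  {"x": -1, "y": 0.3, "z": 0, "ax": 0, "ay": 0, "az": -0.875, "jaw": 1},
  {"x": -1, "y": 0.3, "z": 0, "ax": 0, "ay": 0, "az": -0.875, "jaw": 1},
  {"x": -1, "y": 0.3, "z": 0, "ax": 0, "ay": 0, "az": -0.875, "jaw": 1},
  {"x": -1, "y": 0.3, "z": 0, "ax": 0, "ay": 0, "az": -0.875, "jaw": 1},
])

```text
time: 23.25
tool_pos: [483.8, -52.1, 129.0]
tcp_rot: [-3.142, 0.0, 2.257]
contact_force: [0.5, 0.0, -0.2]
grip_width: 91.9
finger_force: 0.0
```

```bash
python3 -c "
from h import *
print(tool()[0],to(534,-102,126.6,np.radians(181.6)))"
```

```text
[483.81841468 -52.12083778 128.98964047] [-0.352  0.036  0.012 -0.872]
```

Emit:
send_rows([
  {"x": -0.352, "y": 0.036, "z": 0.012, "ax": 0, "ay": 0, "az": -0.872, "jaw": 1},
  {"x": -0.352, "y": 0.036, "z": 0.012, "ax": 0, "ay": 0, "az": -0.872, "jaw": 1},
  {"x": -0.352, "y": 0.036, "z": 0.012, "ax": 0, "ay": 0, "az": -0.872, "jaw": 1},
  {"x": -0.352, "y": 0.036, "z": 0.012, "ax": 0, "ay": 0, "az": -0.872, "jaw": 1},
  {"x": -0.352, "y": 0.036, "z": 0.012, "ax": 0, "ay": 0, "az": -0.872, "jaw": 1},
  {"x": -0.352, "y": 0.036, "z": 0.012, "ax": 0, "ay": 0, "az": -0.872, "jaw": 1},
  {"x": -0.352, "y": 0.036, "z": 0.012, "ax": 0, "ay": 0, "az": -0.872, "jaw": 1},
  {"x": -0.352, "y": 0.036, "z": 0.012, "ax": 0, "ay": 0, "az": -0.872, "jaw": 1},
  {"x": -0.352, "y": 0.036, "z": 0.012, "ax": 0, "ay": 0, "az": -0.872, "jaw": 1},
  {"x": -0.352, "y": 0.036, "z": 0.012, "ax": 0, "ay": 0, "az": -0.872, "jaw": 1},
])

```text
time: 24.5
tool_pos: [534.0, -102.2, 126.6]
tcp_rot: [-3.141, 0.0, -3.113]
contact_force: [-1.3, -0.2, 1.1]
grip_width: 91.9
finger_force: 0.0
```

```bash
cat >> h.py <<'E'
def look(col=BLUE,z0=0,save=None):
    c=Cam("wrist",save); p,R=tool(); print(bot.get_obs()["time"],p.round(1),np.degrees(np.arctan2(R[1,0],R[0,0])).round(1))
    for q in cog(c,col,z0):
        e=R.T@np.r_[q["ell"][:2]-p[:2],0]; print(q["px"],"circ",q["circ"],"ell",q["ell"],"mark",q["mark"],"tool xy",e[:2].round(1))
    return c
E
python3 - <<'E'
from h import *
look(save="w5")
c=saved("pics/w4.npz"); p=np.array([466.9,2.0,0]); a=1.341; q=cog(c,ORA,24)[0]; e=q["ell"][:2]-p[:2]; print("ref worn tool x",e@[np.cos(a),np.sin(a)],"y",e@[np.sin(a),-np.cos(a)])
E
```

```text
24.55 [ 534.  -102.1  126.6] -178.4
[318. 146.] circ [ 463.7 -104.1   36.3] ell [ 463.6 -104.    71.6   72.1] mark 89.8 tool xy [70.4  0.1]
[280. 297.] circ [ 600.2 -134.9   38.3] ell [ 599.7 -134.3   72.2   75.1] mark 89.2 tool xy [-64.8 -34. ]
[100. 132.] circ [ 445.  -305.9   39.3] ell [ 445.3 -304.1   72.9   75. ] mark 1.1 tool xy [  94.3 -199.4]
[138. 290.] circ [ 604.7 -279.8   37.2] ell [ 604.1 -279.4   67.3   74.3] mark None tool xy [ -65.1 -179.2]
ref worn tool x 72.81111334066675 y 0.4263497303618246
```

View pics/w5.png

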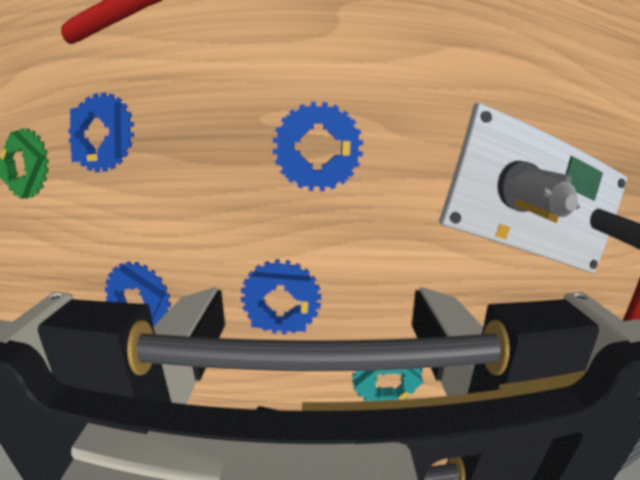

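Cog C is at px (318,146), centred at (463.6, -104.0), with its mark at 90°. I'll pick it with a tool yaw of 179.8°.

```bash
python3 -c "
from h import *
print(to(463.6,-104,-15,np.radians(179.8)))"
```

```text
[0.352 0.001 0.708 0.03 ]
```

Emit:
send_rows([
  {"x": 0.2, "y": 0.001, "z": 0, "ax": 0, "ay": 0, "az": 0.03, "jaw": 0.6},
  {"x": 0.352, "y": 0.001, "z": 0.1, "ax": 0, "ay": 0, "az": 0.03, "jaw": 0.6},
  {"x": 0.352, "y": 0.001, "z": 0.3, "ax": 0, "ay": 0, "az": 0.03, "jaw": 0.6},
  {"x": 0.352, "y": 0.001, "z": 0.5, "ax": 0, "ay": 0, "az": 0.03, "jaw": 0.6},
  {"x": 0.352, "y": 0.001, "z": 0.62, "ax": 0, "ay": 0, "az": 0.03, "jaw": 0.6},
  {"x": 0.352, "y": 0.001, "z": 0.68, "ax": 0, "ay": 0, "az": 0.03, "jaw": 0.6},
  {"x": 0.352, "y": 0.001, "z": 0.708, "ax": 0, "ay": 0, "az": 0.03, "jaw": 0.6},
  {"x": 0.352, "y": 0.001, "z": 0.708, "ax": 0, "ay": 0, "az": 0.03, "jaw": 0.6},
  {"x": 0.352, "y": 0.001, "z": 0.708, "ax": 0, "ay": 0, "az": 0.03, "jaw": -0.1},
  {"x": 0.352, "y": 0.001, "z": 0.708, "ax": 0, "ay": 0, "az": 0.03, "jaw": -0.1},
])

```text
time: 25.8
tool_pos: [464.0, -104.1, -14.4]
tcp_rot: [-3.141, 0.001, 3.139]
contact_force: [0.0, -0.5, 0.1]
grip_width: 58.1
finger_force: 0.0
```

Emit:
send_rows([
  {"x": 0, "y": 0, "z": 0, "ax": 0, "ay": 0, "az": 0, "jaw": -0.1},
  {"x": 0, "y": 0, "z": 0, "ax": 0, "ay": 0, "az": 0, "jaw": -0.1},
  {"x": 0, "y": 0, "z": 0, "ax": 0, "ay": 0, "az": 0, "jaw": -0.1},
  {"x": 0, "y": 0, "z": 0, "ax": 0, "ay": 0, "az": 0, "jaw": -0.1},
  {"x": 0, "y": 0, "z": 0, "ax": 0, "ay": 0, "az": 0, "jaw": -0.1},
  {"x": 0, "y": 0, "z": 0, "ax": 0, "ay": 0, "az": 0, "jaw": -0.1},
  {"x": 0, "y": 0, "z": -0.1, "ax": 0, "ay": 0, "az": 0, "jaw": -0.1},
  {"x": 0, "y": 0, "z": -0.3, "ax": 0, "ay": 0, "az": 0, "jaw": -0.1},
  {"x": 0, "y": 0, "z": -0.5, "ax": 0, "ay": 0, "az": 0, "jaw": -0.1},
  {"x": 0, "y": 0, "z": -0.65, "ax": 0, "ay": 0, "az": 0, "jaw": -0.1},
])

```text
time: 27.05
tool_pos: [463.6, -104.0, 116.3]
tcp_rot: [-3.141, 0.001, 3.139]
contact_force: [-0.7, -0.8, -0.5]
grip_width: 49.4
finger_force: 30.0
```

```bash
python3 -c "
from h import *
s=bot.get_obs();print(s['time'],{k:np.round(s[k],3).tolist() for k in('tool_pos','tcp_rot','contact_force','grip_width','finger_force')})
print(to(484.4,72.9,115,np.radians(76.9)))"
```

```text
27.05 {'tool_pos': [463.588, -103.956, 116.325], 'tcp_rot': [-3.141, 0.001, 3.139], 'contact_force': [-0.686, -0.793, -0.498], 'grip_width': 49.421, 'finger_force': 30.0}
[-0.102  0.885  0.006  1.716]
```

Emit:
send_rows([
  {"x": 0, "y": 0.2, "z": 0, "ax": 0, "ay": 0, "az": 0.15, "jaw": -0.1},
  {"x": -0.05, "y": 0.5, "z": 0, "ax": 0, "ay": 0, "az": 0.33, "jaw": -0.1},
  {"x": -0.102, "y": 0.75, "z": 0, "ax": 0, "ay": 0, "az": 0.5, "jaw": -0.1},
  {"x": -0.102, "y": 0.885, "z": 0, "ax": 0, "ay": 0, "az": 0.67, "jaw": -0.1},
  {"x": -0.102, "y": 0.885, "z": 0, "ax": 0, "ay": 0, "az": 0.83, "jaw": -0.1},
  {"x": -0.102, "y": 0.885, "z": 0, "ax": 0, "ay": 0, "az": 0.96, "jaw": -0.1},
  {"x": -0.102, "y": 0.885, "z": 0, "ax": 0, "ay": 0, "az": 0.96, "jaw": -0.1},
  {"x": -0.102, "y": 0.885, "z": 0, "ax": 0, "ay": 0, "az": 0.96, "jaw": -0.1},
  {"x": -0.102, "y": 0.885, "z": 0, "ax": 0, "ay": 0, "az": 0.96, "jaw": -0.1},
  {"x": -0.102, "y": 0.885, "z": 0, "ax": 0, "ay": 0, "az": 0.96, "jaw": -0.1},
])

```text
time: 28.3
tool_pos: [484.5, 72.8, 115.0]
tcp_rot: [-3.141, 0.0, 2.134]
contact_force: [-0.2, -0.6, -1.5]
grip_width: 49.5
finger_force: 30.0
```

```bash
python3 -c "
from h import *
print(to(484.4,72.9,80,np.radians(76.9)))"
```

```text
[ 0.    -0.     0.175  0.756]
```

Emit:
send_rows([
  {"x": 0, "y": 0, "z": 0, "ax": 0, "ay": 0, "az": 0.756, "jaw": -0.1},
  {"x": 0, "y": 0, "z": 0, "ax": 0, "ay": 0, "az": 0.756, "jaw": -0.1},
  {"x": 0, "y": 0, "z": 0, "ax": 0, "ay": 0, "az": 0.756, "jaw": -0.1},
  {"x": 0, "y": 0, "z": 0, "ax": 0, "ay": 0, "az": 0.756, "jaw": -0.1},
  {"x": 0, "y": 0, "z": 0.1, "ax": 0, "ay": 0, "az": 0.756, "jaw": -0.1},
  {"x": 0, "y": 0, "z": 0.175, "ax": 0, "ay": 0, "az": 0.756, "jaw": -0.1},
  {"x": 0, "y": 0, "z": 0.175, "ax": 0, "ay": 0, "az": 0.756, "jaw": -0.1},
  {"x": 0, "y": 0, "z": 0.175, "ax": 0, "ay": 0, "az": 0.756, "jaw": -0.1},
  {"x": 0, "y": 0, "z": 0.175, "ax": 0, "ay": 0, "az": 0.756, "jaw": -0.1},
  {"x": 0, "y": 0, "z": 0.175, "ax": 0, "ay": 0, "az": 0.756, "jaw": -0.1},
])

```text
time: 29.55
tool_pos: [484.8, 73.0, 80.5]
tcp_rot: [3.141, -0.0, 1.342]
contact_force: [-0.7, 0.4, -1.5]
grip_width: 49.7
finger_force: 30.0
```

Emit:
send_rows([
  {"x": 0, "y": 0, "z": 0.015, "ax": 0, "ay": 0, "az": 0, "jaw": -0.1},
  {"x": 0, "y": 0, "z": 0.03, "ax": 0, "ay": 0, "az": 0, "jaw": -0.1},
  {"x": 0, "y": 0, "z": 0.045, "ax": 0, "ay": 0, "az": 0, "jaw": -0.1},
  {"x": 0, "y": 0, "z": 0.055, "ax": 0, "ay": 0, "az": 0, "jaw": -0.1},
  {"x": 0, "y": 0, "z": 0.065, "ax": 0, "ay": 0, "az": 0, "jaw": -0.1},
  {"x": 0, "y": 0, "z": 0.075, "ax": 0, "ay": 0, "az": 0, "jaw": -0.1},
  {"x": 0, "y": 0, "z": 0.075, "ax": 0, "ay": 0, "az": 0, "jaw": -0.1},
  {"x": 0, "y": 0, "z": 0.075, "ax": 0, "ay": 0, "az": 0, "jaw": -0.1},
  {"x": 0, "y": 0, "z": 0.075, "ax": 0, "ay": 0, "az": 0, "jaw": -0.1},
  {"x": 0, "y": 0, "z": 0.075, "ax": 0, "ay": 0, "az": 0, "jaw": -0.1},
])

```text
time: 30.8
tool_pos: [484.5, 73.0, 65.1]
tcp_rot: [3.141, 0.0, 1.342]
contact_force: [0.1, -0.3, -0.6]
grip_width: 49.7
finger_force: 30.0
```

```bash
python3 -c "
from h import *
s=bot.get_obs();print(s['time'],{k:np.round(s[k],3).tolist() for k in('tool_pos','tcp_rot','contact_force','moment','grip_width','finger_force')})"
```

```text
30.8 {'tool_pos': [484.525, 72.973, 65.055], 'tcp_rot': [3.141, 0.0, 1.342], 'contact_force': [0.138, -0.314, -0.584], 'moment': [0.004, -0.076, 0.018], 'grip_width': 49.68, 'finger_force': 29.999}
```

No contact force so far, so I'll keep going down to the seat.

Emit:
send_rows([
  {"x": 0, "y": 0, "z": 0.015, "ax": 0, "ay": 0, "az": 0, "jaw": -0.1},
  {"x": 0, "y": 0, "z": 0.03, "ax": 0, "ay": 0, "az": 0, "jaw": -0.1},
  {"x": 0, "y": 0, "z": 0.045, "ax": 0, "ay": 0, "az": 0, "jaw": -0.1},
  {"x": 0, "y": 0, "z": 0.06, "ax": 0, "ay": 0, "az": 0, "jaw": -0.1},
  {"x": 0, "y": 0, "z": 0.075, "ax": 0, "ay": 0, "az": 0, "jaw": -0.1},
  {"x": 0, "y": 0, "z": 0.09, "ax": 0, "ay": 0, "az": 0, "jaw": -0.1},
  {"x": 0, "y": 0, "z": 0.105, "ax": 0, "ay": 0, "az": 0, "jaw": -0.1},
  {"x": 0, "y": 0, "z": 0.12, "ax": 0, "ay": 0, "az": 0, "jaw": -0.1},
  {"x": 0, "y": 0, "z": 0.135, "ax": 0, "ay": 0, "az": 0, "jaw": -0.1},
  {"x": 0, "y": 0, "z": 0.15, "ax": 0, "ay": 0, "az": 0, "jaw": -0.1},
])

```text
time: 32.05
tool_pos: [484.5, 73.0, 34.8]
tcp_rot: [3.142, 0.0, 1.342]
contact_force: [-0.4, -0.0, -1.4]
grip_width: 49.4
finger_force: 30.0
```

```bash
python3 -c "
from h import *
s=bot.get_obs();print(s['time'],{k:np.round(s[k],3).tolist() for k in('tool_pos','tcp_rot','contact_force','moment','grip_width','finger_force')})"
```

```text
32.05 {'tool_pos': [484.5, 72.96, 34.812], 'tcp_rot': [3.142, 0.0, 1.342], 'contact_force': [-0.416, -0.007, -1.406], 'moment': [-0.036, -0.024, 0.067], 'grip_width': 49.418, 'finger_force': 30.0}
```

Emit:
send_rows([
  {"x": 0, "y": 0, "z": 0.03, "ax": 0, "ay": 0, "az": 0, "jaw": -0.1},
  {"x": 0, "y": 0, "z": 0.06, "ax": 0, "ay": 0, "az": 0, "jaw": -0.1},
  {"x": 0, "y": 0, "z": 0.09, "ax": 0, "ay": 0, "az": 0, "jaw": -0.1},
  {"x": 0, "y": 0, "z": 0.115, "ax": 0, "ay": 0, "az": 0, "jaw": -0.1},
  {"x": 0, "y": 0, "z": 0.124, "ax": 0, "ay": 0, "az": 0, "jaw": -0.1},
  {"x": 0, "y": 0, "z": 0.127, "ax": 0, "ay": 0, "az": 0, "jaw": -0.1},
  {"x": 0, "y": 0, "z": 0.13, "ax": 0, "ay": 0, "az": 0, "jaw": -0.1},
  {"x": 0, "y": 0, "z": 0.13, "ax": 0, "ay": 0, "az": 0, "jaw": -0.1},
  {"x": 0, "y": 0, "z": 0.13, "ax": 0, "ay": 0, "az": 0, "jaw": -0.1},
  {"x": 0, "y": 0, "z": 0.13, "ax": 0, "ay": 0, "az": 0, "jaw": -0.1},
])

```text
time: 33.3
tool_pos: [484.6, 73.0, 9.4]
tcp_rot: [3.141, 0.0, 1.342]
contact_force: [-0.9, 0.3, 5.6]
grip_width: 49.5
finger_force: 30.0
```

Emit:
send_rows([
  {"x": 0, "y": 0, "z": 0, "ax": 0, "ay": 0, "az": 0, "jaw": 0.5},
  {"x": 0, "y": 0, "z": 0, "ax": 0, "ay": 0, "az": 0, "jaw": 0.5},
  {"x": 0, "y": 0, "z": 0, "ax": 0, "ay": 0, "az": 0, "jaw": 0.5},
  {"x": 0, "y": 0, "z": -0.01, "ax": 0, "ay": 0, "az": 0, "jaw": 0.7},
  {"x": 0, "y": 0, "z": -0.2, "ax": 0, "ay": 0, "az": 0, "jaw": 1},
  {"x": 0, "y": 0, "z": -0.45, "ax": 0, "ay": 0, "az": 0, "jaw": 1},
  {"x": -0.2, "y": 0, "z": -0.6, "ax": 0, "ay": 0, "az": 0, "jaw": 1},
  {"x": -0.5, "y": 0, "z": -0.6, "ax": 0, "ay": 0, "az": 0, "jaw": 1},
  {"x": -0.7, "y": 0, "z": -0.6, "ax": 0, "ay": 0, "az": 0, "jaw": 1},
  {"x": -0.7, "y": 0, "z": -0.6, "ax": 0, "ay": 0, "az": 0, "jaw": 1},
])

```text
time: 34.55
tool_pos: [452.3, -65.5, 129.3]
tcp_rot: [3.141, 0.0, 1.338]
contact_force: [0.3, 0.1, 1.0]
grip_width: 91.8
finger_force: 0.0
```

Run:
```python
from h import *
s=bot.get_obs();print(s['time'],np.round(s['tool_pos'],1),np.round(s['contact_force'],1))
t=Cam("top"); 
for k in t.blobs(t.mask(*BLUE),300): (u,v),r=cv2.minEnclosingCircle(k); print(u,v,t.on([u,v],3)[0].round(1))
look()
print(to(597.,-134.5+0,126.6,np.radians(179)))
```

```text
34.55 [452.3 -65.5 129.3] [0.3 0.1 1. ]
623.0 303.0 [ 439.9 -638.1    3. ]
455.4183654785156 302.4183654785156 [ 442.4 -303.9    3. ]
264.8641052246094 281.3621520996094 [486.1  75.5   3. ]
431.0 203.0 [ 649.1 -266.4    3. ]
34.65 [452.7 -63.3 129.1] 76.8
[319.  54.] circ [486.2  79.4  40.2] ell [486.   79.   78.9  79.1] mark -12.5 tool xy [ 1.461e+02 -1.000e-01]
[484. 266.] circ [ 600.7 -136.6   39.8] ell [ 599.7 -135.4   70.7   77.4] mark 89.2 tool xy [-36.7 159.6]
[-0.182  0.784  0.012 -1.703]
```

Emit:
send_rows([
  {"x": -0.06, "y": 0.8, "z": 0, "ax": 0, "ay": 0, "az": -0.85, "jaw": 1},
  {"x": -0.06, "y": 0.8, "z": 0, "ax": 0, "ay": 0, "az": -0.85, "jaw": 1},
  {"x": -0.06, "y": 0.8, "z": 0, "ax": 0, "ay": 0, "az": -0.85, "jaw": 1},
  {"x": -0.06, "y": 0.8, "z": 0, "ax": 0, "ay": 0, "az": -0.85, "jaw": 1},
  {"x": -0.06, "y": 0.8, "z": 0, "ax": 0, "ay": 0, "az": -0.85, "jaw": 1},
  {"x": -0.06, "y": 0.8, "z": 0, "ax": 0, "ay": 0, "az": -0.85, "jaw": 1},
  {"x": -0.06, "y": 0.8, "z": 0, "ax": 0, "ay": 0, "az": -0.85, "jaw": 1},
  {"x": -0.06, "y": 0.8, "z": 0, "ax": 0, "ay": 0, "az": -0.85, "jaw": 1},
  {"x": -0.06, "y": 0.8, "z": 0, "ax": 0, "ay": 0, "az": -0.85, "jaw": 1},
  {"x": -0.06, "y": 0.8, "z": 0, "ax": 0, "ay": 0, "az": -0.85, "jaw": 1},
])

```text
time: 35.9
tool_pos: [605.8, -111.4, 129.1]
tcp_rot: [3.142, 0.0, 2.231]
contact_force: [-0.6, -0.2, -0.3]
grip_width: 91.9
finger_force: 0.0
```

```bash
python3 -c "
from h import *
print(tool()[0],to(669.7,-136,126.6,np.radians(179.2)))"
```

```text
[ 605.79930311 -111.39933849  129.08968394] [-0.293  0.177  0.013 -0.856]
```

Emit:
send_rows([
  {"x": -0.293, "y": 0.177, "z": 0.013, "ax": 0, "ay": 0, "az": -0.856, "jaw": 1},
  {"x": -0.293, "y": 0.177, "z": 0.013, "ax": 0, "ay": 0, "az": -0.856, "jaw": 1},
  {"x": -0.293, "y": 0.177, "z": 0.013, "ax": 0, "ay": 0, "az": -0.856, "jaw": 1},
  {"x": -0.293, "y": 0.177, "z": 0.013, "ax": 0, "ay": 0, "az": -0.856, "jaw": 1},
  {"x": -0.293, "y": 0.177, "z": 0.013, "ax": 0, "ay": 0, "az": -0.856, "jaw": 1},
  {"x": -0.293, "y": 0.177, "z": 0.013, "ax": 0, "ay": 0, "az": -0.856, "jaw": 1},
  {"x": -0.293, "y": 0.177, "z": 0.013, "ax": 0, "ay": 0, "az": -0.856, "jaw": 1},
  {"x": -0.293, "y": 0.177, "z": 0.013, "ax": 0, "ay": 0, "az": -0.856, "jaw": 1},
  {"x": -0.293, "y": 0.177, "z": 0.013, "ax": 0, "ay": 0, "az": -0.856, "jaw": 1},
  {"x": -0.293, "y": 0.177, "z": 0.013, "ax": 0, "ay": 0, "az": -0.856, "jaw": 1},
])

```text
time: 37.15
tool_pos: [669.7, -135.9, 126.4]
tcp_rot: [-3.142, -0.0, 3.128]
contact_force: [-0.1, 0.8, 0.6]
grip_width: 92.1
finger_force: 0.0
```

Run:
```python
from h import *
look(save="w6")
print(to(599.7,-135,-15,np.radians(179.2)))
```

```text
37.2 [ 669.7 -135.9  126.4] 179.2
[318. 145.] circ [ 598.7 -133.8   36.2] ell [ 598.7 -133.9   72.    72. ] mark 87.3 tool xy [71.  1.]
[171. 212.] circ [ 651.7 -268.    39. ] ell [ 651.9 -266.7   71.2   75.8] mark -30.0 tool xy [  16. -131.]
[554.  35.] circ [476.9  91.3  40.6] ell [476.4  91.4  77.8  80.3] mark -10.3 tool xy [196.4 224.6]
[124.  12.] circ [ 454.3 -304.1   35.5] ell [ 450.6 -303.4   60.8   70.8] mark 0.9 tool xy [ 216.8 -170.5]
[ 0.35  -0.     0.707  0.   ]
```

A, at px (318,145), is centred at (598.7, -133.9) with its mark at 87.3°. B has been knocked to about (652, -267). I'll pick A.

```bash
python3 -c "
from h import *
print(to(598.7,-133.9,-15,np.radians(177.5)))"
```

```text
[0.355 0.005 0.707 0.029]
```

Emit:
send_rows([
  {"x": 0.2, "y": 0.005, "z": 0, "ax": 0, "ay": 0, "az": 0.029, "jaw": 0.6},
  {"x": 0.355, "y": 0.005, "z": 0.1, "ax": 0, "ay": 0, "az": 0.029, "jaw": 0.6},
  {"x": 0.355, "y": 0.005, "z": 0.3, "ax": 0, "ay": 0, "az": 0.029, "jaw": 0.6},
  {"x": 0.355, "y": 0.005, "z": 0.5, "ax": 0, "ay": 0, "az": 0.029, "jaw": 0.6},
  {"x": 0.355, "y": 0.005, "z": 0.62, "ax": 0, "ay": 0, "az": 0.029, "jaw": 0.6},
  {"x": 0.355, "y": 0.005, "z": 0.68, "ax": 0, "ay": 0, "az": 0.029, "jaw": 0.6},
  {"x": 0.355, "y": 0.005, "z": 0.707, "ax": 0, "ay": 0, "az": 0.029, "jaw": 0.6},
  {"x": 0.355, "y": 0.005, "z": 0.707, "ax": 0, "ay": 0, "az": 0.029, "jaw": 0.6},
  {"x": 0.355, "y": 0.005, "z": 0.707, "ax": 0, "ay": 0, "az": 0.029, "jaw": -0.1},
  {"x": 0.355, "y": 0.005, "z": 0.707, "ax": 0, "ay": 0, "az": 0.029, "jaw": -0.1},
])

```text
time: 38.45
tool_pos: [599.2, -134.1, -14.2]
tcp_rot: [-3.141, 0.001, 3.098]
contact_force: [-0.2, 0.3, -0.5]
grip_width: 58.1
finger_force: 0.0
```

Emit:
send_rows([
  {"x": 0, "y": 0, "z": 0, "ax": 0, "ay": 0, "az": 0, "jaw": -0.1},
  {"x": 0, "y": 0, "z": 0, "ax": 0, "ay": 0, "az": 0, "jaw": -0.1},
  {"x": 0, "y": 0, "z": 0, "ax": 0, "ay": 0, "az": 0, "jaw": -0.1},
  {"x": 0, "y": 0, "z": 0, "ax": 0, "ay": 0, "az": 0, "jaw": -0.1},
  {"x": 0, "y": 0, "z": 0, "ax": 0, "ay": 0, "az": 0, "jaw": -0.1},
  {"x": 0, "y": 0, "z": 0, "ax": 0, "ay": 0, "az": 0, "jaw": -0.1},
  {"x": 0, "y": 0, "z": -0.1, "ax": 0, "ay": 0, "az": 0, "jaw": -0.1},
  {"x": 0, "y": 0, "z": -0.3, "ax": 0, "ay": 0, "az": 0, "jaw": -0.1},
  {"x": 0, "y": 0, "z": -0.5, "ax": 0, "ay": 0, "az": 0, "jaw": -0.1},
  {"x": 0, "y": 0, "z": -0.65, "ax": 0, "ay": 0, "az": 0, "jaw": -0.1},
])

```text
time: 39.7
tool_pos: [598.8, -134.0, 116.2]
tcp_rot: [-3.141, 0.0, 3.098]
contact_force: [0.2, -0.4, -0.9]
grip_width: 49.4
finger_force: 30.0
```

```bash
python3 -c "
from h import *
s=bot.get_obs();print(s['time'],{k:np.round(s[k],3).tolist() for k in('tool_pos','tcp_rot','contact_force','grip_width','finger_force')})
print(to(484.4,72.9,115,np.radians(76.9)))"
```

```text
39.7 {'tool_pos': [598.807, -133.97, 116.215], 'tcp_rot': [-3.141, 0.0, 3.098], 'contact_force': [0.152, -0.445, -0.93], 'grip_width': 49.387, 'finger_force': 29.992}
[0.617 1.008 0.006 1.677]
```

Emit:
send_rows([
  {"x": 0.1, "y": 0.2, "z": 0, "ax": 0, "ay": 0, "az": 0.1, "jaw": -0.1},
  {"x": 0.25, "y": 0.4, "z": 0, "ax": 0, "ay": 0, "az": 0.25, "jaw": -0.1},
  {"x": 0.4, "y": 0.65, "z": 0, "ax": 0, "ay": 0, "az": 0.4, "jaw": -0.1},
  {"x": 0.55, "y": 0.85, "z": 0, "ax": 0, "ay": 0, "az": 0.55, "jaw": -0.1},
  {"x": 0.617, "y": 0.98, "z": 0, "ax": 0, "ay": 0, "az": 0.7, "jaw": -0.1},
  {"x": 0.617, "y": 1, "z": 0, "ax": 0, "ay": 0, "az": 0.85, "jaw": -0.1},
  {"x": 0.617, "y": 1, "z": 0, "ax": 0, "ay": 0, "az": 0.9, "jaw": -0.1},
  {"x": 0.617, "y": 1, "z": 0, "ax": 0, "ay": 0, "az": 0.9, "jaw": -0.1},
  {"x": 0.617, "y": 1, "z": 0, "ax": 0, "ay": 0, "az": 0.9, "jaw": -0.1},
  {"x": 0.617, "y": 1, "z": 0, "ax": 0, "ay": 0, "az": 0.9, "jaw": -0.1},
])

```text
time: 40.95
tool_pos: [484.1, 71.1, 114.9]
tcp_rot: [-3.141, -0.0, 2.156]
contact_force: [0.2, -0.1, -1.1]
grip_width: 49.6
finger_force: 30.0
```

```bash
python3 -c "
from h import *
print(to(484.5,73,80,np.radians(76.9)))"
```

```text
[0.007 0.007 0.174 0.777]
```

Emit:
send_rows([
  {"x": 0.007, "y": 0.007, "z": 0, "ax": 0, "ay": 0, "az": 0.777, "jaw": -0.1},
  {"x": 0.007, "y": 0.007, "z": 0, "ax": 0, "ay": 0, "az": 0.777, "jaw": -0.1},
  {"x": 0.007, "y": 0.007, "z": 0, "ax": 0, "ay": 0, "az": 0.777, "jaw": -0.1},
  {"x": 0.007, "y": 0.007, "z": 0, "ax": 0, "ay": 0, "az": 0.777, "jaw": -0.1},
  {"x": 0.007, "y": 0.007, "z": 0.1, "ax": 0, "ay": 0, "az": 0.777, "jaw": -0.1},
  {"x": 0.007, "y": 0.007, "z": 0.174, "ax": 0, "ay": 0, "az": 0.777, "jaw": -0.1},
  {"x": 0.007, "y": 0.007, "z": 0.174, "ax": 0, "ay": 0, "az": 0.777, "jaw": -0.1},
  {"x": 0.007, "y": 0.007, "z": 0.174, "ax": 0, "ay": 0, "az": 0.777, "jaw": -0.1},
  {"x": 0.007, "y": 0.007, "z": 0.174, "ax": 0, "ay": 0, "az": 0.777, "jaw": -0.1},
  {"x": 0.007, "y": 0.007, "z": 0.174, "ax": 0, "ay": 0, "az": 0.777, "jaw": -0.1},
])

```text
time: 42.2
tool_pos: [484.9, 73.2, 80.7]
tcp_rot: [3.141, -0.0, 1.342]
contact_force: [-0.1, 1.1, -0.5]
grip_width: 49.3
finger_force: 30.0
```

Emit:
send_rows([
  {"x": 0, "y": 0, "z": 0.015, "ax": 0, "ay": 0, "az": 0, "jaw": -0.1},
  {"x": 0, "y": 0, "z": 0.03, "ax": 0, "ay": 0, "az": 0, "jaw": -0.1},
  {"x": 0, "y": 0, "z": 0.04, "ax": 0, "ay": 0, "az": 0, "jaw": -0.1},
  {"x": 0, "y": 0, "z": 0.05, "ax": 0, "ay": 0, "az": 0, "jaw": -0.1},
  {"x": 0, "y": 0, "z": 0.06, "ax": 0, "ay": 0, "az": 0, "jaw": -0.1},
  {"x": 0, "y": 0, "z": 0.07, "ax": 0, "ay": 0, "az": 0, "jaw": -0.1},
  {"x": 0, "y": 0, "z": 0.08, "ax": 0, "ay": 0, "az": 0, "jaw": -0.1},
  {"x": 0, "y": 0, "z": 0.09, "ax": 0, "ay": 0, "az": 0, "jaw": -0.1},
  {"x": 0, "y": 0, "z": 0.09, "ax": 0, "ay": 0, "az": 0, "jaw": -0.1},
  {"x": 0, "y": 0, "z": 0.09, "ax": 0, "ay": 0, "az": 0, "jaw": -0.1},
])

```text
time: 43.45
tool_pos: [484.5, 72.9, 62.0]
tcp_rot: [-3.141, 0.001, 1.342]
contact_force: [-0.2, -4.5, -2.5]
grip_width: 49.8
finger_force: 30.0
```

```bash
python3 -c "
from h import *
s=bot.get_obs();print(s['time'],{k:np.round(s[k],3).tolist() for k in('tool_pos','tcp_rot','contact_force','moment','grip_width','finger_force')},to(484.5,73,24.7,1.342))"
```

```text
43.45 {'tool_pos': [484.519, 72.873, 62.025], 'tcp_rot': [-3.141, 0.001, 1.342], 'contact_force': [-0.165, -4.503, -2.457], 'moment': [-0.832, -0.07, -0.015], 'grip_width': 49.804, 'finger_force': 29.986} [ 0.001 -0.     0.187 -0.   ]
```

There is a slight 4.5 N side push, so I'll ease the tool 0.8 mm along -x while going down.

Emit:
send_rows([
  {"x": -0.004, "y": 0, "z": 0, "ax": 0, "ay": 0, "az": 0, "jaw": -0.1},
  {"x": -0.004, "y": 0, "z": 0.03, "ax": 0, "ay": 0, "az": 0, "jaw": -0.1},
  {"x": -0.004, "y": 0, "z": 0.06, "ax": 0, "ay": 0, "az": 0, "jaw": -0.1},
  {"x": -0.004, "y": 0, "z": 0.09, "ax": 0, "ay": 0, "az": 0, "jaw": -0.1},
  {"x": -0.004, "y": 0, "z": 0.12, "ax": 0, "ay": 0, "az": 0, "jaw": -0.1},
  {"x": -0.004, "y": 0, "z": 0.15, "ax": 0, "ay": 0, "az": 0, "jaw": -0.1},
  {"x": -0.004, "y": 0, "z": 0.175, "ax": 0, "ay": 0, "az": 0, "jaw": -0.1},
  {"x": -0.004, "y": 0, "z": 0.182, "ax": 0, "ay": 0, "az": 0, "jaw": -0.1},
  {"x": -0.004, "y": 0, "z": 0.185, "ax": 0, "ay": 0, "az": 0, "jaw": -0.1},
  {"x": -0.004, "y": 0, "z": 0.185, "ax": 0, "ay": 0, "az": 0, "jaw": -0.1},
])

```text
time: 44.7
tool_pos: [484.2, 72.4, 25.5]
tcp_rot: [-3.141, 0.0, 1.342]
contact_force: [-2.6, 0.2, 3.0]
grip_width: 49.7
finger_force: 30.0
```

```bash
python3 -c "
from h import *
s=bot.get_obs();print(s['time'],{k:np.round(s[k],3).tolist() for k in('tool_pos','tcp_rot','contact_force','moment','grip_width','finger_force')})"
```

```text
44.7 {'tool_pos': [484.185, 72.417, 25.465], 'tcp_rot': [-3.141, 0.0, 1.342], 'contact_force': [-2.624, 0.16, 2.968], 'moment': [-0.04, 0.36, -0.012], 'grip_width': 49.692, 'finger_force': 29.992}
```

Emit:
send_rows([
  {"x": 0, "y": 0, "z": 0.003, "ax": 0, "ay": 0, "az": 0, "jaw": -0.1},
  {"x": 0, "y": 0, "z": 0.004, "ax": 0, "ay": 0, "az": 0, "jaw": -0.1},
  {"x": 0, "y": 0, "z": 0.004, "ax": 0, "ay": 0, "az": 0, "jaw": -0.1},
  {"x": 0, "y": 0, "z": 0.002, "ax": 0, "ay": 0, "az": 0, "jaw": 0.6},
  {"x": 0, "y": 0, "z": 0.002, "ax": 0, "ay": 0, "az": 0, "jaw": 0.6},
  {"x": 0, "y": 0, "z": 0, "ax": 0, "ay": 0, "az": 0, "jaw": 0.6},
  {"x": 0, "y": 0, "z": 0, "ax": 0, "ay": 0, "az": 0, "jaw": 0.6},
  {"x": 0, "y": 0, "z": -0.2, "ax": 0, "ay": 0, "az": 0, "jaw": 1},
  {"x": 0, "y": 0, "z": -0.45, "ax": 0, "ay": 0, "az": 0, "jaw": 1},
  {"x": 0, "y": 0, "z": -0.52, "ax": 0, "ay": 0, "az": 0, "jaw": 1},
])

```text
time: 45.95
tool_pos: [486.1, 72.4, 132.0]
tcp_rot: [3.136, -0.001, 1.342]
contact_force: [0.1, -0.0, -1.0]
grip_width: 91.2
finger_force: 0.0
```

Emit:
send_rows([
  {"x": -0.2, "y": 0.08, "z": 0, "ax": 0, "ay": 0, "az": 0, "jaw": 1},
  {"x": -0.5, "y": 0.08, "z": 0, "ax": 0, "ay": 0, "az": 0, "jaw": 1},
  {"x": -0.8, "y": 0.08, "z": 0, "ax": 0, "ay": 0, "az": 0, "jaw": 1},
  {"x": -1, "y": 0.08, "z": 0, "ax": 0, "ay": 0, "az": 0, "jaw": 1},
  {"x": -1, "y": 0.08, "z": 0, "ax": 0, "ay": 0, "az": -0.235, "jaw": 1},
  {"x": -1, "y": 0.08, "z": 0, "ax": 0, "ay": 0, "az": -0.235, "jaw": 1},
  {"x": -1, "y": 0.08, "z": 0, "ax": 0, "ay": 0, "az": -0.235, "jaw": 1},
  {"x": -1, "y": 0.08, "z": 0, "ax": 0, "ay": 0, "az": -0.235, "jaw": 1},
  {"x": -1, "y": 0.08, "z": 0, "ax": 0, "ay": 0, "az": -0.235, "jaw": 1},
  {"x": -1, "y": 0.08, "z": 0, "ax": 0, "ay": 0, "az": -0.235, "jaw": 1},
])

```text
time: 47.2
tool_pos: [454.6, -125.9, 129.2]
tcp_rot: [-3.142, 0.0, 1.588]
contact_force: [0.2, 0.2, 0.3]
grip_width: 91.8
finger_force: 0.0
```

Run:
```python
from h import *
c=look()
print(to(444.7,-374.5,126.6,np.radians(91)))
def P(c,u,v):
    rr=c.ray([u,v])[0]; return (c.o+rr*c.d[v,u]/(rr@c.Rw[:,2]))
for X in ([466,84,56],[500,62,56],[478,52,56],[490,93,56],[484,73,92]):
    u,v=c.proj([X])[0].round().astype(int); print(X,u,v,P(c,u,v).round(1))
```

```text
47.25 [ 454.6 -125.9  129.2] 91.0
[362.  11.] circ [489.6  71.7  38.3] ell [489.3  84.2  76.4  82.7] mark None tool xy [209.5  38.3]
[304. 389.] circ [ 444.2 -302.7   37. ] ell [ 443.9 -300.5   59.3   75. ] mark -1.9 tool xy [-174.4  -13.7]
[-1.242 -0.071  0.013 -0.   ]
[466, 84, 56] 339 -40 [457.3  -4.4 229.3]
[500, 62, 56] 388 -11 [465.6 -16.9 242.7]
[478, 52, 56] 356 0 [477.6  51.5  56.7]
[490, 93, 56] 373 -48 [465.2  -0.  226.4]
[484, 73, 92] 372 -48 [464.9  -0.5 227.1]
```

Emit:
send_rows([
  {"x": -0.3, "y": -0.071, "z": 0.013, "ax": 0, "ay": 0, "az": 0, "jaw": 1},
  {"x": -0.6, "y": -0.071, "z": 0.013, "ax": 0, "ay": 0, "az": 0, "jaw": 1},
  {"x": -0.9, "y": -0.071, "z": 0.013, "ax": 0, "ay": 0, "az": 0, "jaw": 1},
  {"x": -1, "y": -0.071, "z": 0.013, "ax": 0, "ay": 0, "az": 0, "jaw": 1},
  {"x": -1, "y": -0.071, "z": 0.013, "ax": 0, "ay": 0, "az": 0, "jaw": 1},
  {"x": -1, "y": -0.071, "z": 0.013, "ax": 0, "ay": 0, "az": 0, "jaw": 1},
  {"x": -1, "y": -0.071, "z": 0.013, "ax": 0, "ay": 0, "az": 0, "jaw": 1},
  {"x": -1, "y": -0.071, "z": 0.013, "ax": 0, "ay": 0, "az": 0, "jaw": 1},
  {"x": -1, "y": -0.071, "z": 0.013, "ax": 0, "ay": 0, "az": 0, "jaw": 1},
  {"x": -1, "y": -0.071, "z": 0.013, "ax": 0, "ay": 0, "az": 0, "jaw": 1},
])

```text
time: 48.5
tool_pos: [443.9, -326.1, 126.7]
tcp_rot: [3.141, 0.0, 1.588]
contact_force: [-0.2, 0.5, -0.8]
grip_width: 91.6
finger_force: 0.0
```

Emit:
send_rows([
  {"x": -0.242, "y": 0, "z": 0, "ax": 0, "ay": 0, "az": 0, "jaw": 1},
  {"x": -0.242, "y": 0, "z": 0, "ax": 0, "ay": 0, "az": 0, "jaw": 1},
  {"x": -0.242, "y": 0, "z": 0, "ax": 0, "ay": 0, "az": 0, "jaw": 1},
  {"x": -0.242, "y": 0, "z": 0, "ax": 0, "ay": 0, "az": 0, "jaw": 1},
  {"x": -0.242, "y": 0, "z": 0, "ax": 0, "ay": 0, "az": 0, "jaw": 1},
  {"x": -0.242, "y": 0, "z": 0, "ax": 0, "ay": 0, "az": 0, "jaw": 1},
  {"x": -0.242, "y": 0, "z": 0, "ax": 0, "ay": 0, "az": 0, "jaw": 1},
  {"x": -0.242, "y": 0, "z": 0, "ax": 0, "ay": 0, "az": 0, "jaw": 1},
  {"x": -0.242, "y": 0, "z": 0, "ax": 0, "ay": 0, "az": 0, "jaw": 1},
  {"x": -0.242, "y": 0, "z": 0, "ax": 0, "ay": 0, "az": 0, "jaw": 1},
])

```text
time: 49.75
tool_pos: [444.6, -374.6, 126.6]
tcp_rot: [-3.142, 0.0, 1.588]
contact_force: [-0.3, 0.4, -0.1]
grip_width: 91.9
finger_force: 0.0
```

Run:
```python
from h import *
c=look(save="w7")
print(to(443.5,-304.3,-15,np.radians(91)))
```

```text
49.8 [ 444.6 -374.6  126.6] 91.0
[320. 145.] circ [ 445.4 -303.1   36.2] ell [ 445.5 -303.2   71.8   72.1] mark -0.4 tool xy [71.4  2.1]
[544. 122.] circ [ 654.9 -263.9   40.3] ell [ 654.  -265.6   70.9   79.5] mark -34.2 tool xy [105.5 211.2]
[ 0.352  0.001  0.708 -0.   ]
```

D, at px (320,145), is centred at (445.5, -303.2) with its mark at -0.4°. I'll pick it.

Emit:
send_rows([
  {"x": 0.2, "y": 0.011, "z": 0, "ax": 0, "ay": 0, "az": 0.022, "jaw": 0.6},
  {"x": 0.358, "y": 0.011, "z": 0.1, "ax": 0, "ay": 0, "az": 0.022, "jaw": 0.6},
  {"x": 0.358, "y": 0.011, "z": 0.3, "ax": 0, "ay": 0, "az": 0.022, "jaw": 0.6},
  {"x": 0.358, "y": 0.011, "z": 0.5, "ax": 0, "ay": 0, "az": 0.022, "jaw": 0.6},
  {"x": 0.358, "y": 0.011, "z": 0.62, "ax": 0, "ay": 0, "az": 0.022, "jaw": 0.6},
  {"x": 0.358, "y": 0.011, "z": 0.68, "ax": 0, "ay": 0, "az": 0.022, "jaw": 0.6},
  {"x": 0.358, "y": 0.011, "z": 0.708, "ax": 0, "ay": 0, "az": 0.022, "jaw": 0.6},
  {"x": 0.358, "y": 0.011, "z": 0.708, "ax": 0, "ay": 0, "az": 0.022, "jaw": 0.6},
  {"x": 0.358, "y": 0.011, "z": 0.708, "ax": 0, "ay": 0, "az": 0.022, "jaw": -0.1},
  {"x": 0.358, "y": 0.011, "z": 0.708, "ax": 0, "ay": 0, "az": 0.022, "jaw": -0.1},
])

```text
time: 51.05
tool_pos: [446.0, -303.3, -14.3]
tcp_rot: [3.141, 0.001, 1.565]
contact_force: [-0.2, 0.0, 0.2]
grip_width: 58.1
finger_force: 0.0
```

Emit:
send_rows([
  {"x": 0, "y": 0, "z": 0, "ax": 0, "ay": 0, "az": 0, "jaw": -0.1},
  {"x": 0, "y": 0, "z": 0, "ax": 0, "ay": 0, "az": 0, "jaw": -0.1},
  {"x": 0, "y": 0, "z": 0, "ax": 0, "ay": 0, "az": 0, "jaw": -0.1},
  {"x": 0, "y": 0, "z": 0, "ax": 0, "ay": 0, "az": 0, "jaw": -0.1},
  {"x": 0, "y": 0, "z": 0, "ax": 0, "ay": 0, "az": 0, "jaw": -0.1},
  {"x": 0, "y": 0, "z": 0, "ax": 0, "ay": 0, "az": 0, "jaw": -0.1},
  {"x": 0, "y": 0, "z": -0.1, "ax": 0, "ay": 0, "az": 0, "jaw": -0.1},
  {"x": 0, "y": 0, "z": -0.3, "ax": 0, "ay": 0, "az": 0, "jaw": -0.1},
  {"x": 0, "y": 0, "z": -0.5, "ax": 0, "ay": 0, "az": 0, "jaw": -0.1},
  {"x": 0, "y": 0, "z": -0.65, "ax": 0, "ay": 0, "az": 0, "jaw": -0.1},
])

```text
time: 52.3
tool_pos: [445.7, -303.0, 116.3]
tcp_rot: [3.141, 0.001, 1.565]
contact_force: [-0.1, -0.7, -1.1]
grip_width: 49.6
finger_force: 30.0
```

```bash
python3 -c "
from h import *
s=bot.get_obs();print(s['time'],{k:np.round(s[k],3).tolist() for k in('tool_pos','tcp_rot','contact_force','grip_width','finger_force')})
print(to(484.3,72.7,115,np.radians(76.9)))"
```

```text
52.3 {'tool_pos': [445.671, -303.03, 116.33], 'tcp_rot': [3.141, 0.001, 1.565], 'contact_force': [-0.091, -0.658, -1.087], 'grip_width': 49.608, 'finger_force': 29.999}
[1.88  0.182 0.006 0.213]
```

Emit:
send_rows([
  {"x": 0.15, "y": 0, "z": 0, "ax": 0, "ay": 0, "az": 0, "jaw": -0.1},
  {"x": 0.4, "y": 0, "z": 0, "ax": 0, "ay": 0, "az": 0, "jaw": -0.1},
  {"x": 0.65, "y": 0, "z": 0, "ax": 0, "ay": 0, "az": 0, "jaw": -0.1},
  {"x": 0.85, "y": 0, "z": 0, "ax": 0, "ay": 0, "az": 0, "jaw": -0.1},
  {"x": 0.95, "y": 0, "z": 0, "ax": 0, "ay": 0, "az": 0, "jaw": -0.1},
  {"x": 0.95, "y": 0, "z": 0, "ax": 0, "ay": 0, "az": 0, "jaw": -0.1},
  {"x": 0.95, "y": 0, "z": 0, "ax": 0, "ay": 0, "az": 0, "jaw": -0.1},
  {"x": 0.95, "y": 0, "z": 0, "ax": 0, "ay": 0, "az": 0, "jaw": -0.1},
  {"x": 0.95, "y": 0, "z": 0, "ax": 0, "ay": 0, "az": 0, "jaw": -0.1},
  {"x": 0.95, "y": 0, "z": 0, "ax": 0, "ay": 0, "az": 0, "jaw": -0.1},
])

```text
time: 53.55
tool_pos: [446.7, -113.4, 115.0]
tcp_rot: [-3.142, 0.0, 1.564]
contact_force: [-0.6, -0.1, -1.3]
grip_width: 50.0
finger_force: 30.0
```

Emit:
send_rows([
  {"x": 0.15, "y": 0.05, "z": 0, "ax": 0, "ay": 0, "az": 0.213, "jaw": -0.1},
  {"x": 0.4, "y": 0.1, "z": 0, "ax": 0, "ay": 0, "az": 0.213, "jaw": -0.1},
  {"x": 0.65, "y": 0.182, "z": 0, "ax": 0, "ay": 0, "az": 0.213, "jaw": -0.1},
  {"x": 0.85, "y": 0.182, "z": 0, "ax": 0, "ay": 0, "az": 0.213, "jaw": -0.1},
  {"x": 0.93, "y": 0.182, "z": 0, "ax": 0, "ay": 0, "az": 0.213, "jaw": -0.1},
  {"x": 0.93, "y": 0.182, "z": 0, "ax": 0, "ay": 0, "az": 0.213, "jaw": -0.1},
  {"x": 0.93, "y": 0.182, "z": 0.08, "ax": 0, "ay": 0, "az": 0.213, "jaw": -0.1},
  {"x": 0.93, "y": 0.182, "z": 0.18, "ax": 0, "ay": 0, "az": 0.213, "jaw": -0.1},
  {"x": 0.93, "y": 0.182, "z": 0.18, "ax": 0, "ay": 0, "az": 0.213, "jaw": -0.1},
  {"x": 0.93, "y": 0.182, "z": 0.18, "ax": 0, "ay": 0, "az": 0.213, "jaw": -0.1},
])

```text
time: 54.8
tool_pos: [484.8, 71.9, 79.6]
tcp_rot: [3.141, 0.0, 1.341]
contact_force: [0.0, 0.4, -1.1]
grip_width: 49.3
finger_force: 30.0
```

```bash
python3 -c "
from h import *
s=bot.get_obs();print(s['time'],{k:np.round(s[k],3).tolist() for k in('tool_pos','tcp_rot','contact_force','grip_width','finger_force')})
print(to(484.3,72.7,62,np.radians(76.9)))"
```

```text
54.8 {'tool_pos': [484.76, 71.865, 79.602], 'tcp_rot': [3.141, 0.0, 1.341], 'contact_force': [0.014, 0.375, -1.067], 'grip_width': 49.34, 'finger_force': 29.999}
[ 0.004 -0.003  0.088 -0.002]
```

Emit:
send_rows([
  {"x": 0.004, "y": -0.002, "z": 0.01, "ax": 0, "ay": 0, "az": 0, "jaw": -0.1},
  {"x": 0.004, "y": -0.002, "z": 0.02, "ax": 0, "ay": 0, "az": 0, "jaw": -0.1},
  {"x": 0.004, "y": -0.002, "z": 0.03, "ax": 0, "ay": 0, "az": 0, "jaw": -0.1},
  {"x": 0.004, "y": -0.002, "z": 0.04, "ax": 0, "ay": 0, "az": 0, "jaw": -0.1},
  {"x": 0.004, "y": -0.002, "z": 0.05, "ax": 0, "ay": 0, "az": 0, "jaw": -0.1},
  {"x": 0.004, "y": -0.002, "z": 0.06, "ax": 0, "ay": 0, "az": 0, "jaw": -0.1},
  {"x": 0.004, "y": -0.002, "z": 0.07, "ax": 0, "ay": 0, "az": 0, "jaw": -0.1},
  {"x": 0.004, "y": -0.002, "z": 0.08, "ax": 0, "ay": 0, "az": 0, "jaw": -0.1},
  {"x": 0.004, "y": -0.002, "z": 0.09, "ax": 0, "ay": 0, "az": 0, "jaw": -0.1},
  {"x": 0.004, "y": -0.002, "z": 0.09, "ax": 0, "ay": 0, "az": 0, "jaw": -0.1},
])

```text
time: 56.05
tool_pos: [483.9, 73.6, 60.8]
tcp_rot: [-3.141, 0.0, 1.342]
contact_force: [-0.4, -0.1, -0.9]
grip_width: 49.8
finger_force: 30.0
```

```bash
python3 -c "
from h import *
s=bot.get_obs();print(s['time'],{k:np.round(s[k],3).tolist() for k in('tool_pos','tcp_rot','contact_force','moment','grip_width','finger_force')})
print(to(484.3,72.7,40.7,np.radians(76.9)))"
```

```text
56.05 {'tool_pos': [483.903, 73.646, 60.809], 'tcp_rot': [-3.141, 0.0, 1.342], 'contact_force': [-0.404, -0.067, -0.871], 'moment': [-0.015, -0.059, 0.017], 'grip_width': 49.814, 'finger_force': 29.999}
[-0.004  0.003  0.101 -0.   ]
```

Emit:
send_rows([
  {"x": 0, "y": 0, "z": 0.02, "ax": 0, "ay": 0, "az": 0, "jaw": -0.1},
  {"x": 0, "y": 0, "z": 0.04, "ax": 0, "ay": 0, "az": 0, "jaw": -0.1},
  {"x": 0, "y": 0, "z": 0.06, "ax": 0, "ay": 0, "az": 0, "jaw": -0.1},
  {"x": 0, "y": 0, "z": 0.08, "ax": 0, "ay": 0, "az": 0, "jaw": -0.1},
  {"x": 0, "y": 0, "z": 0.09, "ax": 0, "ay": 0, "az": 0, "jaw": -0.1},
  {"x": 0, "y": 0, "z": 0.097, "ax": 0, "ay": 0, "az": 0, "jaw": -0.1},
  {"x": 0, "y": 0, "z": 0.1, "ax": 0, "ay": 0, "az": 0, "jaw": -0.1},
  {"x": 0, "y": 0, "z": 0.102, "ax": 0, "ay": 0, "az": 0, "jaw": -0.1},
  {"x": 0, "y": 0, "z": 0.102, "ax": 0, "ay": 0, "az": 0, "jaw": -0.1},
  {"x": 0, "y": 0, "z": 0.102, "ax": 0, "ay": 0, "az": 0, "jaw": -0.1},
])

```text
time: 57.3
tool_pos: [484.1, 73.7, 41.4]
tcp_rot: [3.141, -0.0, 1.342]
contact_force: [-2.9, -0.3, 7.6]
grip_width: 49.8
finger_force: 30.0
```

```bash
python3 -c "
from h import *
s=bot.get_obs();print(s['time'],{k:np.round(s[k],3).tolist() for k in('tool_pos','tcp_rot','contact_force','moment','grip_width','finger_force')})"
```

```text
57.3 {'tool_pos': [484.094, 73.666, 41.428], 'tcp_rot': [3.141, -0.0, 1.342], 'contact_force': [-2.938, -0.343, 7.611], 'moment': [-0.013, 0.491, -0.021], 'grip_width': 49.766, 'finger_force': 30.001}
```

Emit:
send_rows([
  {"x": 0, "y": 0, "z": 0, "ax": 0, "ay": 0, "az": 0, "jaw": 0.6},
  {"x": 0, "y": 0, "z": 0, "ax": 0, "ay": 0, "az": 0, "jaw": 0.6},
  {"x": 0, "y": 0, "z": 0, "ax": 0, "ay": 0, "az": 0, "jaw": 0.6},
  {"x": 0, "y": 0, "z": 0, "ax": 0, "ay": 0, "az": 0, "jaw": 0.6},
  {"x": 0, "y": 0, "z": -0.15, "ax": 0, "ay": 0, "az": 0, "jaw": 1},
  {"x": 0, "y": 0, "z": -0.35, "ax": 0, "ay": 0, "az": 0, "jaw": 1},
  {"x": 0, "y": 0, "z": -0.44, "ax": 0, "ay": 0, "az": 0, "jaw": 1},
  {"x": -0.2, "y": 0.1, "z": -0.44, "ax": 0, "ay": 0, "az": 0, "jaw": 1},
  {"x": -0.5, "y": 0.3, "z": -0.44, "ax": 0, "ay": 0, "az": 0, "jaw": 1},
  {"x": -0.8, "y": 0.5, "z": -0.44, "ax": 0, "ay": 0, "az": 0, "jaw": 1},
])

```text
time: 58.55
tool_pos: [538.9, -88.3, 128.8]
tcp_rot: [3.141, -0.0, 1.343]
contact_force: [1.2, -0.3, -0.3]
grip_width: 91.5
finger_force: 0.0
```

Emit:
send_rows([
  {"x": -0.99, "y": 0.6, "z": 0, "ax": 0, "ay": 0, "az": 0.315, "jaw": 1},
  {"x": -0.99, "y": 0.6, "z": 0, "ax": 0, "ay": 0, "az": 0.315, "jaw": 1},
  {"x": -0.99, "y": 0.6, "z": 0, "ax": 0, "ay": 0, "az": 0.315, "jaw": 1},
  {"x": -0.99, "y": 0.6, "z": 0, "ax": 0, "ay": 0, "az": 0.315, "jaw": 1},
  {"x": -0.99, "y": 0.6, "z": 0, "ax": 0, "ay": 0, "az": 0.315, "jaw": 1},
  {"x": -0.99, "y": 0.6, "z": 0, "ax": 0, "ay": 0, "az": 0.315, "jaw": 1},
  {"x": -0.99, "y": 0.6, "z": 0, "ax": 0, "ay": 0, "az": 0.315, "jaw": 1},
  {"x": -0.99, "y": 0.6, "z": 0, "ax": 0, "ay": 0, "az": 0.315, "jaw": 1},
  {"x": -0.99, "y": 0.6, "z": 0, "ax": 0, "ay": 0, "az": 0.315, "jaw": 1},
  {"x": -0.99, "y": 0.6, "z": 0, "ax": 0, "ay": 0, "az": 0.315, "jaw": 1},
])

```text
time: 59.8
tool_pos: [610.3, -306.7, 128.8]
tcp_rot: [3.141, 0.0, 1.012]
contact_force: [0.3, -0.0, 0.5]
grip_width: 92.1
finger_force: 0.0
```

Run:
```python
from h import *
c=look()
print(to(616,-325,126.6,np.radians(58)))
```

```text
59.85 [ 610.3 -306.7  128.7] 58.0
[334. 163.] circ [ 651.7 -265.7   36.3] ell [ 651.7 -265.7   72.    72.2] mark -30.9 tool xy [56.7 13.4]
[-0.062  0.073  0.011 -0.   ]
```

B, at px (334,163), is centred at (651.7, -265.7) with its mark at -30.9°. It is the last blue cog, so I'll pick it.

Emit:
send_rows([
  {"x": 0.2, "y": 0.067, "z": 0, "ax": 0, "ay": 0, "az": -0.02, "jaw": 0.6},
  {"x": 0.284, "y": 0.067, "z": 0.1, "ax": 0, "ay": 0, "az": -0.02, "jaw": 0.6},
  {"x": 0.284, "y": 0.067, "z": 0.3, "ax": 0, "ay": 0, "az": -0.02, "jaw": 0.6},
  {"x": 0.284, "y": 0.067, "z": 0.5, "ax": 0, "ay": 0, "az": -0.02, "jaw": 0.6},
  {"x": 0.284, "y": 0.067, "z": 0.63, "ax": 0, "ay": 0, "az": -0.02, "jaw": 0.6},
  {"x": 0.284, "y": 0.067, "z": 0.69, "ax": 0, "ay": 0, "az": -0.02, "jaw": 0.6},
  {"x": 0.284, "y": 0.067, "z": 0.719, "ax": 0, "ay": 0, "az": -0.02, "jaw": 0.6},
  {"x": 0.284, "y": 0.067, "z": 0.719, "ax": 0, "ay": 0, "az": -0.02, "jaw": 0.6},
  {"x": 0.284, "y": 0.067, "z": 0.719, "ax": 0, "ay": 0, "az": -0.02, "jaw": -0.1},
  {"x": 0.284, "y": 0.067, "z": 0.719, "ax": 0, "ay": 0, "az": -0.02, "jaw": -0.1},
])

```text
time: 61.1
tool_pos: [652.3, -266.1, -14.2]
tcp_rot: [3.14, -0.0, 1.033]
contact_force: [0.9, 0.0, 0.4]
grip_width: 57.8
finger_force: 0.0
```

Emit:
send_rows([
  {"x": 0, "y": 0, "z": 0, "ax": 0, "ay": 0, "az": 0, "jaw": -0.1},
  {"x": 0, "y": 0, "z": 0, "ax": 0, "ay": 0, "az": 0, "jaw": -0.1},
  {"x": 0, "y": 0, "z": 0, "ax": 0, "ay": 0, "az": 0, "jaw": -0.1},
  {"x": 0, "y": 0, "z": 0, "ax": 0, "ay": 0, "az": 0, "jaw": -0.1},
  {"x": 0, "y": 0, "z": 0, "ax": 0, "ay": 0, "az": 0, "jaw": -0.1},
  {"x": 0, "y": 0, "z": 0, "ax": 0, "ay": 0, "az": 0, "jaw": -0.1},
  {"x": 0, "y": 0, "z": -0.1, "ax": 0, "ay": 0, "az": 0, "jaw": -0.1},
  {"x": 0, "y": 0, "z": -0.3, "ax": 0, "ay": 0, "az": 0, "jaw": -0.1},
  {"x": 0, "y": 0, "z": -0.5, "ax": 0, "ay": 0, "az": 0, "jaw": -0.1},
  {"x": 0, "y": 0, "z": -0.65, "ax": 0, "ay": 0, "az": 0, "jaw": -0.1},
])

```text
time: 62.35
tool_pos: [652.2, -266.1, 117.8]
tcp_rot: [3.139, -0.0, 1.033]
contact_force: [0.0, -0.2, -0.5]
grip_width: 49.3
finger_force: 30.0
```

```bash
python3 -c "
from h import *
s=bot.get_obs();print(s['time'],{k:np.round(s[k],3).tolist() for k in('tool_pos','tcp_rot','contact_force','grip_width','finger_force')})
print(to(484.3,73.0,115,np.radians(76.9)))"
```

```text
62.35 {'tool_pos': [652.164, -266.102, 117.791], 'tcp_rot': [3.139, -0.0, 1.033], 'contact_force': [0.047, -0.184, -0.489], 'grip_width': 49.314, 'finger_force': 29.964}
[ 1.026 -1.589  0.01  -0.295]
```

Emit:
send_rows([
  {"x": 0.1, "y": -0.15, "z": 0, "ax": 0, "ay": 0, "az": 0, "jaw": -0.1},
  {"x": 0.22, "y": -0.35, "z": 0, "ax": 0, "ay": 0, "az": 0, "jaw": -0.1},
  {"x": 0.36, "y": -0.57, "z": 0, "ax": 0, "ay": 0, "az": 0, "jaw": -0.1},
  {"x": 0.47, "y": -0.73, "z": 0, "ax": 0, "ay": 0, "az": 0, "jaw": -0.1},
  {"x": 0.52, "y": -0.8, "z": 0, "ax": 0, "ay": 0, "az": 0, "jaw": -0.1},
  {"x": 0.52, "y": -0.8, "z": 0, "ax": 0, "ay": 0, "az": 0, "jaw": -0.1},
  {"x": 0.52, "y": -0.8, "z": 0, "ax": 0, "ay": 0, "az": 0, "jaw": -0.1},
  {"x": 0.52, "y": -0.8, "z": 0, "ax": 0, "ay": 0, "az": 0, "jaw": -0.1},
  {"x": 0.52, "y": -0.8, "z": 0, "ax": 0, "ay": 0, "az": 0, "jaw": -0.1},
  {"x": 0.52, "y": -0.8, "z": 0, "ax": 0, "ay": 0, "az": 0, "jaw": -0.1},
])

```text
time: 63.6
tool_pos: [567.7, -95.0, 114.6]
tcp_rot: [-3.141, 0.0, 1.032]
contact_force: [-0.2, 0.0, -0.8]
grip_width: 49.8
finger_force: 30.0
```

Emit:
send_rows([
  {"x": 0.1, "y": -0.15, "z": 0, "ax": 0, "ay": 0, "az": 0, "jaw": -0.1},
  {"x": 0.22, "y": -0.35, "z": 0, "ax": 0, "ay": 0, "az": -0.1, "jaw": -0.1},
  {"x": 0.36, "y": -0.57, "z": 0, "ax": 0, "ay": 0, "az": -0.2, "jaw": -0.1},
  {"x": 0.46, "y": -0.73, "z": 0, "ax": 0, "ay": 0, "az": -0.295, "jaw": -0.1},
  {"x": 0.506, "y": -0.789, "z": 0, "ax": 0, "ay": 0, "az": -0.295, "jaw": -0.1},
  {"x": 0.506, "y": -0.789, "z": 0, "ax": 0, "ay": 0, "az": -0.295, "jaw": -0.1},
  {"x": 0.506, "y": -0.789, "z": 0.1, "ax": 0, "ay": 0, "az": -0.295, "jaw": -0.1},
  {"x": 0.506, "y": -0.789, "z": 0.18, "ax": 0, "ay": 0, "az": -0.295, "jaw": -0.1},
  {"x": 0.506, "y": -0.789, "z": 0.18, "ax": 0, "ay": 0, "az": -0.295, "jaw": -0.1},
  {"x": 0.506, "y": -0.789, "z": 0.18, "ax": 0, "ay": 0, "az": -0.295, "jaw": -0.1},
])

```text
time: 64.85
tool_pos: [484.9, 72.4, 79.2]
tcp_rot: [3.141, 0.0, 1.34]
contact_force: [0.0, -0.7, -1.0]
grip_width: 49.5
finger_force: 30.0
```

```bash
python3 -c "
from h import *
s=bot.get_obs();print(s['time'],{k:np.round(s[k],3).tolist() for k in('tool_pos','tcp_rot','contact_force','grip_width','finger_force')})
print(to(484.3,73,62,np.radians(76.9)))"
```

```text
64.85 {'tool_pos': [484.855, 72.378, 79.247], 'tcp_rot': [3.141, 0.0, 1.34], 'contact_force': [0.022, -0.725, -0.975], 'grip_width': 49.545, 'finger_force': 29.964}
[ 0.002 -0.003  0.086 -0.002]
```

Emit:
send_rows([
  {"x": 0.002, "y": -0.002, "z": 0.015, "ax": 0, "ay": 0, "az": 0, "jaw": -0.1},
  {"x": 0.002, "y": -0.002, "z": 0.03, "ax": 0, "ay": 0, "az": 0, "jaw": -0.1},
  {"x": 0.002, "y": -0.002, "z": 0.045, "ax": 0, "ay": 0, "az": 0, "jaw": -0.1},
  {"x": 0.002, "y": -0.002, "z": 0.06, "ax": 0, "ay": 0, "az": 0, "jaw": -0.1},
  {"x": 0.002, "y": -0.002, "z": 0.07, "ax": 0, "ay": 0, "az": 0, "jaw": -0.1},
  {"x": 0.002, "y": -0.002, "z": 0.08, "ax": 0, "ay": 0, "az": 0, "jaw": -0.1},
  {"x": 0.002, "y": -0.002, "z": 0.09, "ax": 0, "ay": 0, "az": 0, "jaw": -0.1},
  {"x": 0.002, "y": -0.002, "z": 0.1, "ax": 0, "ay": 0, "az": 0, "jaw": -0.1},
  {"x": 0.002, "y": -0.002, "z": 0.108, "ax": 0, "ay": 0, "az": 0, "jaw": -0.1},
  {"x": 0.002, "y": -0.002, "z": 0.112, "ax": 0, "ay": 0, "az": 0, "jaw": -0.1},
])

```text
time: 66.1
tool_pos: [483.7, 73.6, 57.3]
tcp_rot: [3.141, 0.0, 1.342]
contact_force: [-4.7, -1.3, 15.8]
grip_width: 49.2
finger_force: 30.0
```

```bash
python3 -c "
from h import *
s=bot.get_obs();print(s['time'],{k:np.round(s[k],3).tolist() for k in('tool_pos','tcp_rot','contact_force','moment','grip_width','finger_force')})"
```

```text
66.1 {'tool_pos': [483.723, 73.585, 57.28], 'tcp_rot': [3.141, 0.0, 1.342], 'contact_force': [-4.659, -1.349, 15.81], 'moment': [-0.226, 0.836, 0.045], 'grip_width': 49.227, 'finger_force': 29.968}
```

Emit:
send_rows([
  {"x": 0, "y": 0, "z": 0, "ax": 0, "ay": 0, "az": 0, "jaw": 0.6},
  {"x": 0, "y": 0, "z": 0, "ax": 0, "ay": 0, "az": 0, "jaw": 0.6},
  {"x": 0, "y": 0, "z": 0, "ax": 0, "ay": 0, "az": 0, "jaw": 0.6},
  {"x": 0, "y": 0, "z": 0, "ax": 0, "ay": 0, "az": 0, "jaw": 0.6},
  {"x": 0, "y": 0, "z": -0.15, "ax": 0, "ay": 0, "az": 0, "jaw": 1},
  {"x": 0, "y": 0, "z": -0.35, "ax": 0, "ay": 0, "az": 0, "jaw": 1},
  {"x": -0.2, "y": 0, "z": -0.5, "ax": 0, "ay": 0, "az": 0, "jaw": 1},
  {"x": -0.4, "y": 0, "z": -0.5, "ax": 0, "ay": 0, "az": 0, "jaw": 1},
  {"x": -0.4, "y": 0, "z": -0.5, "ax": 0, "ay": 0, "az": 0, "jaw": 1},
  {"x": -0.4, "y": 0, "z": -0.5, "ax": 0, "ay": 0, "az": 0, "jaw": 1},
])

```text
time: 67.35
tool_pos: [465.5, -3.9, 156.2]
tcp_rot: [-3.141, -0.0, 1.341]
contact_force: [0.4, -0.2, 0.4]
grip_width: 91.9
finger_force: 0.0
```

Run:
```python
from h import *
c=look(z0=72,save="w8")
def P(c,u,v):
    rr=c.ray([u,v])[0]; return (c.o+rr*c.d[v,u]/(rr@c.Rw[:,2]))
h=np.radians(-13.1);x=np.array([np.cos(h),np.sin(h)]);y=np.array([-x[1],x[0]])
for a,b in((18,18),(-20,-20),(20,-20),(-20,20)):
    q=np.array([484.3,73])+a*x+b*y; u,v=c.proj([[*q,88]])[0].round().astype(int); print(a,b,u,v,P(c,u,v).round(1))
cv2.imwrite("pics/w8c.png",cv2.resize(c.im[:300,180:480,::-1],None,fx=2,fy=2))
```

```text
67.4 [465.5  -3.6 156.1] 76.9
[318. 135.] circ [483.6  73.8  36.6] ell [483.6  73.9  72.5  73. ] mark -14.0 tool xy [79.6  0. ]
18 18 347 110 [506.1  86.3  88.7]
-20 -20 289 167 [460.1  57.8  88.3]
20 -20 349 166 [499.3  49.2  86.8]
-20 20 289 107 [469.6  96.9  89.5]
```

View pics/w8c.png

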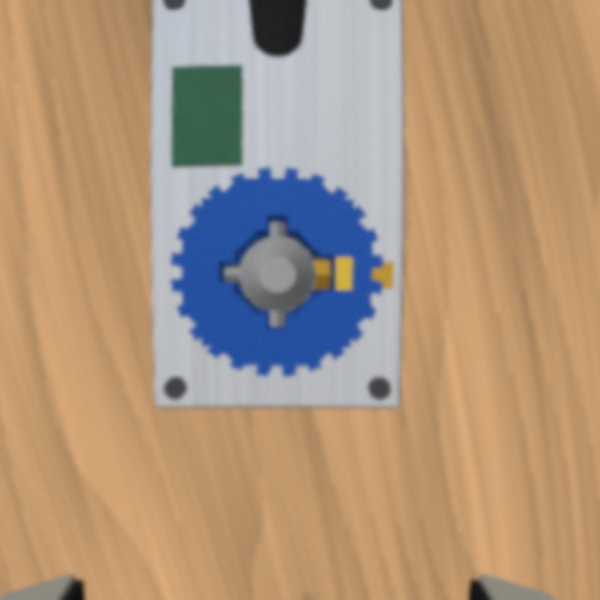

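The crop shows the stack concentric on the hub at crop px (277,272), with the master mark at (344,273) in line with the yellow spline. The top face is at about 88 mm, so all four cogs are home. Next I'll go back to the lever knob.

Emit:
send_rows([
  {"x": 0.2, "y": 0.15, "z": -0.1, "ax": 0, "ay": 0, "az": -0.15, "jaw": 0},
  {"x": 0.45, "y": 0.3, "z": -0.15, "ax": 0, "ay": 0, "az": -0.3, "jaw": 0},
  {"x": 0.7, "y": 0.45, "z": -0.15, "ax": 0, "ay": 0, "az": -0.5, "jaw": 0},
  {"x": 0.9, "y": 0.6, "z": -0.15, "ax": 0, "ay": 0, "az": -0.65, "jaw": 0},
  {"x": 0.98, "y": 0.649, "z": -0.15, "ax": 0, "ay": 0, "az": -0.8, "jaw": 0},
  {"x": 0.98, "y": 0.649, "z": -0.15, "ax": 0, "ay": 0, "az": -0.9, "jaw": 0},
  {"x": 0.98, "y": 0.649, "z": -0.15, "ax": 0, "ay": 0, "az": -0.9, "jaw": 0},
  {"x": 0.98, "y": 0.649, "z": -0.15, "ax": 0, "ay": 0, "az": -0.9, "jaw": 0},
  {"x": 0.98, "y": 0.649, "z": -0.15, "ax": 0, "ay": 0, "az": -0.9, "jaw": 0},
  {"x": 0.98, "y": 0.649, "z": -0.15, "ax": 0, "ay": 0, "az": -0.9, "jaw": 0},
])

```text
time: 68.65
tool_pos: [636.4, 157.0, 186.6]
tcp_rot: [3.141, 0.0, 2.283]
contact_force: [0.7, 0.9, -0.2]
grip_width: 45.7
finger_force: 0.0
```

Run:
```python
from h import *
print(tool()[0],to(637,160,175,3.0))
t=Cam("side"); 
k=t.blobs(t.mask(*RED),150)
for q in k: print(q[:,0].min(0),q[:,0].max(0),cv2.contourArea(q))
```

```text
[636.39037813 157.01971766 186.60019501] [ 0.009  0.012  0.058 -0.684]
[272 283] [328 297] 296.0
```

Emit:
send_rows([
  {"x": 0.009, "y": 0.012, "z": 0.058, "ax": 0, "ay": 0, "az": -0.684, "jaw": 0},
  {"x": 0.009, "y": 0.012, "z": 0.058, "ax": 0, "ay": 0, "az": -0.684, "jaw": 0},
  {"x": 0.009, "y": 0.012, "z": 0.058, "ax": 0, "ay": 0, "az": -0.684, "jaw": 0},
  {"x": 0.009, "y": 0.012, "z": 0.058, "ax": 0, "ay": 0, "az": -0.684, "jaw": 0},
  {"x": 0.009, "y": 0.012, "z": 0.058, "ax": 0, "ay": 0, "az": -0.684, "jaw": 0},
  {"x": 0.009, "y": 0.012, "z": 0.058, "ax": 0, "ay": 0, "az": -0.684, "jaw": 0},
  {"x": 0.009, "y": 0.012, "z": 0.058, "ax": 0, "ay": 0, "az": -0.684, "jaw": 0},
  {"x": 0.009, "y": 0.012, "z": 0.058, "ax": 0, "ay": 0, "az": -0.684, "jaw": 0},
  {"x": 0.009, "y": 0.012, "z": 0.058, "ax": 0, "ay": 0, "az": -0.684, "jaw": 0},
  {"x": 0.009, "y": 0.012, "z": 0.058, "ax": 0, "ay": 0, "az": -0.684, "jaw": 0},
])

```text
time: 69.95
tool_pos: [637.1, 160.1, 174.8]
tcp_rot: [-3.142, 0.0, 3.0]
contact_force: [-0.4, -0.1, -0.0]
grip_width: 46.0
finger_force: 0.0
```

Run:
```python
from h import *
p,R=tool(); c=Cam("wrist","w9"); print(p)
k=[q for q in c.blobs(c.mask(*RED),300)]
for q in k[:2]:
    X=c.on(q[:,0],108)[:,:2].astype(np.float32); r=cv2.minAreaRect(X); print(q[:,0].min(0),q[:,0].max(0),np.round(r[0],1),np.round(r[1],1),r[2])
```

```text
[637.05240977 160.08703219 174.77913465]
[300  78] [331 248] [577.4 167.3] [ 20.2 115.9] 81.13369750976562
```

View pics/w9.png

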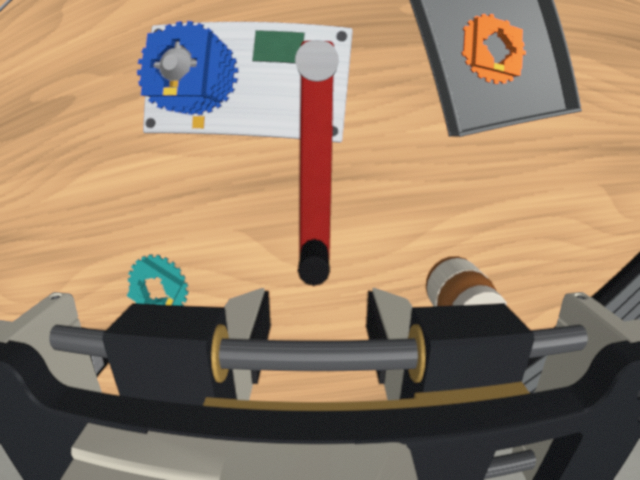

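The stack is intact at px (185,65) and the worn cog is in the tray at (495,48). The knob at (314,265) is lined up between the fingers. I'll go down and swing the lever shut.

Emit:
send_rows([
  {"x": 0, "y": -0.005, "z": 0.15, "ax": 0, "ay": 0, "az": 0, "jaw": 0},
  {"x": 0, "y": -0.005, "z": 0.25, "ax": 0, "ay": 0, "az": 0, "jaw": 0},
  {"x": 0, "y": -0.005, "z": 0.33, "ax": 0, "ay": 0, "az": 0, "jaw": 0},
  {"x": 0, "y": -0.005, "z": 0.38, "ax": 0, "ay": 0, "az": 0, "jaw": 0},
  {"x": 0, "y": -0.005, "z": 0.414, "ax": 0, "ay": 0, "az": 0, "jaw": 0},
  {"x": 0, "y": -0.005, "z": 0.414, "ax": 0, "ay": 0, "az": 0, "jaw": 0},
  {"x": 0, "y": -0.005, "z": 0.414, "ax": 0, "ay": 0, "az": 0, "jaw": -0.4},
  {"x": 0, "y": -0.005, "z": 0.414, "ax": 0, "ay": 0, "az": 0, "jaw": -0.4},
  {"x": 0, "y": -0.005, "z": 0.414, "ax": 0, "ay": 0, "az": 0, "jaw": -0.4},
  {"x": 0, "y": -0.005, "z": 0.414, "ax": 0, "ay": 0, "az": 0, "jaw": -0.4},
])

```text
time: 71.25
tool_pos: [636.9, 159.1, 92.1]
tcp_rot: [-3.142, 0.0, 3.001]
contact_force: [0.5, 0.6, -0.8]
grip_width: 27.6
finger_force: 0.0
```

Emit:
send_rows([
  {"x": 0.003, "y": -0.057, "z": 0, "ax": 0, "ay": 0, "az": 0.083, "jaw": -0.4},
  {"x": 0.01, "y": -0.113, "z": 0, "ax": 0, "ay": 0, "az": 0.167, "jaw": -0.4},
  {"x": 0.022, "y": -0.168, "z": 0, "ax": 0, "ay": 0, "az": 0.25, "jaw": -0.4},
  {"x": 0.04, "y": -0.222, "z": 0, "ax": 0, "ay": 0, "az": 0.333, "jaw": -0.4},
  {"x": 0.061, "y": -0.274, "z": 0, "ax": 0, "ay": 0, "az": 0.417, "jaw": -0.4},
  {"x": 0.088, "y": -0.324, "z": 0, "ax": 0, "ay": 0, "az": 0.5, "jaw": -0.4},
  {"x": 0.118, "y": -0.372, "z": 0, "ax": 0, "ay": 0, "az": 0.583, "jaw": -0.4},
  {"x": 0.153, "y": -0.417, "z": 0, "ax": 0, "ay": 0, "az": 0.667, "jaw": -0.4},
  {"x": 0.191, "y": -0.459, "z": 0, "ax": 0, "ay": 0, "az": 0.75, "jaw": -0.4},
  {"x": 0.233, "y": -0.497, "z": 0, "ax": 0, "ay": 0, "az": 0.833, "jaw": -0.4},
])

```text
time: 72.5
tool_pos: [576.8, 67.1, 92.1]
tcp_rot: [3.141, 0.0, 2.125]
contact_force: [0.7, 1.0, -0.3]
grip_width: 27.5
finger_force: 0.6
```

```bash
python3 -c "
from h import *
s=bot.get_obs();print(s['time'],{k:np.round(s[k],3).tolist() for k in('tool_pos','tcp_rot','contact_force','grip_width','finger_force')})
p=tool()[0]; d=p[:2]-[508.8,178.2]; print(np.hypot(*d),np.degrees(np.arctan2(d[1],d[0]))+103.1)"
```

```text
72.5 {'tool_pos': [576.791, 67.123, 92.067], 'tcp_rot': [3.141, 0.0, 2.125], 'contact_force': [0.708, 0.992, -0.286], 'grip_width': 27.525, 'finger_force': 0.563}
130.23338434684112 44.57104183179033
```

Emit:
send_rows([
  {"x": 0.003, "y": -0.057, "z": 0, "ax": 0, "ay": 0, "az": 0.083, "jaw": -0.4},
  {"x": 0.01, "y": -0.113, "z": 0, "ax": 0, "ay": 0, "az": 0.167, "jaw": -0.4},
  {"x": 0.022, "y": -0.168, "z": 0, "ax": 0, "ay": 0, "az": 0.25, "jaw": -0.4},
  {"x": 0.04, "y": -0.222, "z": 0, "ax": 0, "ay": 0, "az": 0.333, "jaw": -0.4},
  {"x": 0.061, "y": -0.274, "z": 0, "ax": 0, "ay": 0, "az": 0.417, "jaw": -0.4},
  {"x": 0.088, "y": -0.324, "z": 0, "ax": 0, "ay": 0, "az": 0.5, "jaw": -0.4},
  {"x": 0.118, "y": -0.372, "z": 0, "ax": 0, "ay": 0, "az": 0.583, "jaw": -0.4},
  {"x": 0.153, "y": -0.417, "z": 0, "ax": 0, "ay": 0, "az": 0.667, "jaw": -0.4},
  {"x": 0.191, "y": -0.459, "z": 0, "ax": 0, "ay": 0, "az": 0.75, "jaw": -0.4},
  {"x": 0.191, "y": -0.459, "z": 0, "ax": 0, "ay": 0, "az": 0.75, "jaw": -0.4},
])

```text
time: 73.75
tool_pos: [478.4, 51.2, 92.2]
tcp_rot: [3.141, 0.0, 1.344]
contact_force: [0.3, -0.1, 0.3]
grip_width: 27.0
finger_force: 0.0
```

Emit:
send_rows([
  {"x": 0, "y": -0.003, "z": 0, "ax": 0, "ay": 0, "az": 0, "jaw": -0.4},
  {"x": 0, "y": -0.006, "z": 0, "ax": 0, "ay": 0, "az": 0, "jaw": -0.4},
  {"x": 0, "y": -0.009, "z": 0, "ax": 0, "ay": 0, "az": 0, "jaw": -0.4},
  {"x": 0, "y": -0.012, "z": 0, "ax": 0, "ay": 0, "az": 0, "jaw": -0.4},
  {"x": 0, "y": -0.015, "z": 0, "ax": 0, "ay": 0, "az": 0, "jaw": -0.4},
  {"x": 0, "y": -0.015, "z": 0, "ax": 0, "ay": 0, "az": 0, "jaw": -0.4},
  {"x": 0, "y": -0.015, "z": 0, "ax": 0, "ay": 0, "az": 0, "jaw": -0.4},
  {"x": 0, "y": -0.015, "z": 0, "ax": 0, "ay": 0, "az": 0, "jaw": -0.4},
  {"x": 0, "y": -0.015, "z": 0, "ax": 0, "ay": 0, "az": 0, "jaw": -0.4},
  {"x": 0, "y": -0.015, "z": 0, "ax": 0, "ay": 0, "az": 0, "jaw": -0.4},
])

```text
time: 75.0
tool_pos: [475.8, 51.8, 92.0]
tcp_rot: [3.141, 0.0, 1.343]
contact_force: [1.9, -0.7, -0.5]
grip_width: 27.7
finger_force: 0.4
```

```bash
python3 -c "
from h import *
s=bot.get_obs();print(s['time'],{k:np.round(s[k],3).tolist() for k in('tool_pos','tcp_rot','contact_force','grip_width','finger_force')})
p=tool()[0]; d=p[:2]-[508.8,178.2]; print(np.hypot(*d),np.degrees(np.arctan2(d[1],d[0]))+103.1)"
```

```text
75.0 {'tool_pos': [475.796, 51.753, 92.025], 'tcp_rot': [3.141, 0.0, 1.343], 'contact_force': [1.874, -0.68, -0.475], 'grip_width': 27.733, 'finger_force': 0.411}
130.6831032448136 -1.5284143432803177
```

Emit:
send_rows([
  {"x": 0, "y": -0.002, "z": 0, "ax": 0, "ay": 0, "az": 0, "jaw": -0.4},
  {"x": 0, "y": -0.004, "z": 0, "ax": 0, "ay": 0, "az": 0, "jaw": -0.4},
  {"x": 0, "y": -0.006, "z": 0, "ax": 0, "ay": 0, "az": 0, "jaw": -0.4},
  {"x": 0, "y": -0.008, "z": 0, "ax": 0, "ay": 0, "az": 0, "jaw": -0.4},
  {"x": 0, "y": -0.01, "z": 0, "ax": 0, "ay": 0, "az": 0, "jaw": -0.4},
  {"x": 0, "y": -0.01, "z": 0, "ax": 0, "ay": 0, "az": 0, "jaw": -0.4},
  {"x": 0, "y": -0.01, "z": 0, "ax": 0, "ay": 0, "az": 0, "jaw": -0.4},
  {"x": 0, "y": -0.01, "z": 0, "ax": 0, "ay": 0, "az": 0, "jaw": -0.4},
  {"x": 0, "y": -0.01, "z": 0, "ax": 0, "ay": 0, "az": 0, "jaw": -0.4},
  {"x": 0, "y": -0.01, "z": 0, "ax": 0, "ay": 0, "az": 0, "jaw": -0.4},
])

```text
time: 76.25
tool_pos: [474.8, 52.0, 92.1]
tcp_rot: [3.14, -0.0, 1.343]
contact_force: [5.2, -2.4, -2.0]
grip_width: 27.9
finger_force: 2.8
```

Emit:
send_rows([
  {"x": 0, "y": -0.004, "z": 0, "ax": 0, "ay": 0, "az": 0, "jaw": -0.4},
  {"x": 0, "y": -0.008, "z": 0, "ax": 0, "ay": 0, "az": 0, "jaw": -0.4},
  {"x": 0, "y": -0.008, "z": 0, "ax": 0, "ay": 0, "az": 0, "jaw": -0.4},
  {"x": 0, "y": -0.008, "z": 0, "ax": 0, "ay": 0, "az": 0, "jaw": -0.4},
  {"x": 0, "y": 0.006, "z": 0, "ax": 0, "ay": 0, "az": 0, "jaw": -0.2},
  {"x": 0, "y": 0.015, "z": 0, "ax": 0, "ay": 0, "az": 0, "jaw": 0},
  {"x": 0, "y": 0.015, "z": 0, "ax": 0, "ay": 0, "az": 0, "jaw": 0.1},
  {"x": 0, "y": 0.015, "z": 0, "ax": 0, "ay": 0, "az": 0, "jaw": 0.1},
  {"x": 0, "y": 0.015, "z": -0.15, "ax": 0, "ay": 0, "az": 0, "jaw": 0.1},
  {"x": 0, "y": 0.015, "z": -0.4, "ax": 0, "ay": 0, "az": 0, "jaw": 0.1},
])

```text
time: 77.5
tool_pos: [475.3, 51.7, 171.6]
tcp_rot: [-3.137, 0.001, 1.343]
contact_force: [0.7, -0.3, 0.8]
grip_width: 50.4
finger_force: 0.0
```

Emit:
send_rows([
  {"x": -0.3, "y": 0, "z": -0.2, "ax": 0, "ay": 0, "az": 0, "jaw": 0.5},
  {"x": -0.5, "y": 0, "z": -0.2, "ax": 0, "ay": 0, "az": 0, "jaw": 0.5},
  {"x": -0.5, "y": 0, "z": -0.2, "ax": 0, "ay": 0, "az": 0, "jaw": 0.5},
  {"x": -0.5, "y": 0, "z": -0.2, "ax": 0, "ay": 0, "az": 0, "jaw": 0.5},
  {"x": -0.5, "y": 0, "z": -0.2, "ax": 0, "ay": 0, "az": 0, "jaw": 0.5},
  {"x": -0.5, "y": 0, "z": -0.2, "ax": 0, "ay": 0, "az": 0, "jaw": 0.5},
  {"x": -0.5, "y": 0, "z": -0.2, "ax": 0, "ay": 0, "az": 0, "jaw": 0.5},
  {"x": -0.5, "y": 0, "z": -0.2, "ax": 0, "ay": 0, "az": 0, "jaw": 0.5},
  {"x": -0.5, "y": 0, "z": -0.2, "ax": 0, "ay": 0, "az": 0, "jaw": 0.5},
  {"x": -0.5, "y": 0, "z": -0.2, "ax": 0, "ay": 0, "az": 0, "jaw": 0.5},
])

```text
time: 78.75
tool_pos: [454.2, -45.9, 212.0]
tcp_rot: [3.142, 0.0, 1.343]
contact_force: [-0.3, 0.6, -1.1]
grip_width: 69.3
finger_force: 0.0
```

Run:
```python
from h import *
p,R=tool(); c=Cam("wrist"); print(p)
for q in c.blobs(c.mask(*RED)[:300],300)[:2]:
    X=c.on(q[:,0],108)[:,:2].astype(np.float32); r=cv2.minAreaRect(X); print(np.round(r[0],1),np.round(r[1],1),r[2])
s=Cam("side"); a=s.im[190:430,210:430,::-1]
cv2.imwrite("pics/fin.png",np.hstack([cv2.resize(c.im[:360,160:480,::-1],(480,540)),cv2.resize(a,(300,540))]))
```

```text
[454.15296457 -45.88360633 212.00937843]
[489.9  99.4] [77.5 19. ] 76.7547836303711
```

View pics/fin.png

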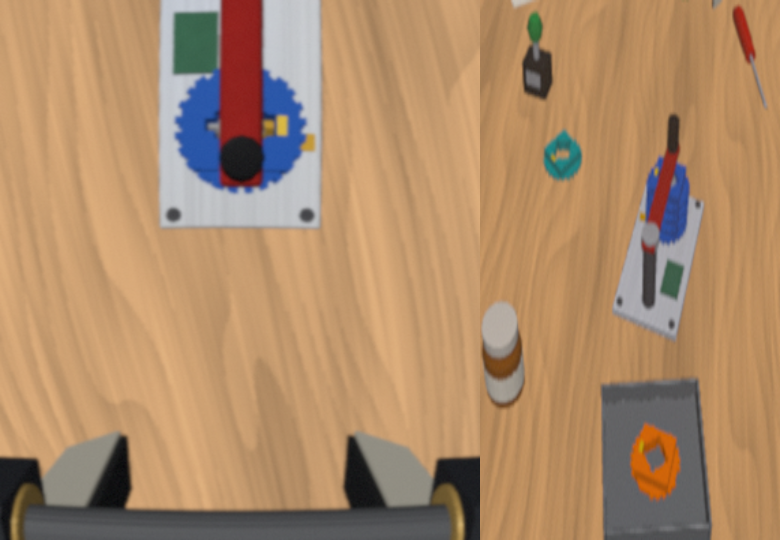

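The lever lies along the plate axis over the blue stack at px (240,155), at 76.8° against the plate's 76.9°, so it is shut. The orange cog lies in the tray at (655,462), and the gripper is clear of everything. Handing in.

```bash
python3 -c "
from plant import bot
print(bot.close_job())"
```

```text
the job is handed in; nothing more can be done
None
```

I handed the job in at about 79 s: the worn orange cog is in the scrap tray, all four blue cogs are stacked fully home on the hub, and the lever is shut against its stop. The stamp, jar and screwdriver were not touched, and the hand-in gave no verdict back.

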